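# Load the battery packs into the bench power unit with its stop latched

## Robot

A 6-joint arm with a two-finger parallel gripper is mounted at the origin on a cart in front of the work surface, level with it; the furniture and walls round the work are solid. World frame = base frame: x ahead of the robot, y to its left, z up, the work surface at z = 0. Lengths are in mm, angles in rad, forces in N, time in s.
With the tool pointing down it reaches from about 300 to 1000 mm from the base axis. Payload 5.1 kg.
Tool frame: the origin (TCP) lies at the very end of the fingers, on their centre line; the grasp point (between the pads) lies 19 mm behind it; z points along the fingers, y is the direction in which the jaws open and shut (so a half turn about z gives the same grasp; the last joint's range is limited). The gripper opens to 95 mm and grips with 3 to 60 N. Pads are 20 mm wide; open, the fingers measure 119 mm over their backs; the gripper's body (75 mm by 180 mm) begins 59 mm behind the grasp point.
Start: joints at [-1.32, 0.124, 1.65, -0, 1.367, -0.083], TCP at [212.93, -614.121, 214.656] pointing down, gripper open.
Joint ranges: [-2.61, 2.61], [-1.02, 2.33], [0.03, 2.71], [-1.35, 4.49], [0.32, 2.68], [-2.91, 2.91]. Speed limits (rad/s): [2.57, 2.57, 3.14, 3.14, 3.14, 3.14].

## Interface

Orientations are given as a unit quaternion [w, x, y, z].
In Python, from workcell import robot, vision gives the robot as it stands.
- The arm moves only by the tool apply_moves, never from a script. Its argument "targets" is a list of rows, each a list of 7 numbers: the shift along the world's x, y, z in cm, then the turn, a rotation vector about the world's x, y, z in rad, then the finger opening in cm, from 0 to 9.51. A call has exactly 10 rows; each row is the pose to reach, as a shift and turn from the pose commanded when the call began; what a row does not reach only later rows make up. A row lasts 1/8 s, in which the tool goes at most 62.5 mm and 10.7 degrees, less where a joint would pass 70% of its speed; a pose out of reach is approached as far as the arm can. A call with a gripper value outside its range is refused whole. The fingers move at their own pace and stop on an object; "newtons" is the grip in N (left out, the last holds). Time passes only in rows, so rows that repeat a pose let the fingers close, or fill a call up. It gives the time, the measured TCP pose, the force and the opening at its end, in the units of the state.
- robot.state(): the state, without advancing time (a new reading comes with each control period).
- vision.capture(name): name is "side" or "top" or "wrist"; returns a dict with "pixels" (400x640x3 uint8, red, green, blue), "depth" (400x640 float32, mm along the optical axis (not along the pixel's ray), 0 where there is no reading), "vfov" (degrees; the focal length in pixels is half the picture's height over the tangent of half this angle, whatever the lens; pixels are square), "cx", "cy" (the principal point, pixels), "cam_to_world" (4x4, takes a point from camera to world coordinates); the wrist camera has in their place "hand_eye" (4x4, takes a point from camera to tool coordinates, whose origin is the TCP and whose axes are the flange's). Camera axes: x right, y down, z forward; pixel columns grow to the right and rows downward; lengths in mm; the calibration is good to about 2 mm. A picture is of the moment at which its call begins: read the wrist's pose just before it.
- robot.finish_job(): hands the job in, once; it reports no verdict.
Trained networks look in a picture, given as the dict that the camera call returned (one of the last four; its "shot" number tells which), for a name from the list of things; names that differ only in an ending like _2 or _b are one class to them, and where a whole thing is asked for, a point or a joint stands for the part that bears it (a point fixed in the world has none). Each returns a list of dicts, best first, with "conf" (0 to 1); they miss things now and then, are a little off and sometimes report something else, mostly with a low value. They report only what shows in the picture. A call takes as long as a camera call. They do not tell look-alikes from the thing itself.
- vision.outline_of(picture, query): "mask" (400x640 bool, what is visible of it) and "position" ([column, row] in pixels, amid what is visible of it).
The state is a dict: "t": time; "qpos": joint angles; "dq": joint speeds; "tau": joint torques, N m; "ee_pos": TCP position; "eef_rot": TCP orientation; "contact_force": force on the tool from outside, world axes, zero at the start; "ft_torque": the same for the moment, N m; "width": opening from 0.0 (shut) to 1.0 (fully open).
Only numpy, scipy, OpenCV 4.12 (cv2) and the standard library are available. Lean on these libraries where they do the work, as an engineer would, in place of code of your own. Each camera call takes 0.05 s, during which the arm holds its last target.

## Task

Get the bench power unit ready to run: first press its red mushroom stop button down until it stays down. Then load every battery pack on the bench into a bay of its own, brass contact end pushed in under the lips against the spring contact and the ribbed heel pressed down until the catch snaps over it, so that the pack lies flat in the bay. Only when all packs are held, twist the stop button clockwise so that it comes up again, and leave the bottles and vials around standing.

Things in the scene. Friction and masses are not known exactly. Their poses are not given: they have to be found in the camera images.
- pack_1_mid (a point): Battery pack, a flat grey plastic block 80 x 36 x 20 mm (x, y, z) of 0.1 to 0.15 kg, lying flat on the worktop. Point at its very centre, 10 mm above its underside. x points along its length to the contact end, with three brass strips; the other end, the heel, has four black ribs on top; z points out of the labelled face. May be absent.
- pack_1_contacts (a point): Middle of the face at the pack's contact end, 40 mm from its centre.
- pack_2_mid (a point): As pack_1_mid, for pack 2. May be absent.
- pack_2_contacts (a point): As pack_1_contacts, for pack 2.
- pack_3_mid (a point): As pack_1_mid, for pack 3. May be absent.
- pack_3_contacts (a point): As pack_1_contacts, for pack 3.
- pack_4_mid (a point): As pack_1_mid, for pack 4. May be absent.
- pack_4_contacts (a point): As pack_1_contacts, for pack 4.
- bay_1 (a point): Leftmost of four equal bays, 62 mm apart, in a row on a grey unit. Point on the bay's floor, 34 mm above the worktop. x points along the bay to its spring contact, y left across it, z up. Seated pack: level, centre at x = y = 0, z = 10 mm, contact end to +x. At x = -25 to 20 mm both sides of the pack are free for fingers, 11 mm below the floor too; the control box stands 44 mm left of bay 1.
- bay_2 (a point): As bay_1, for the second bay from the left.
- bay_3 (a point): As bay_1, for the third bay from the left.
- bay_4 (a point): As bay_1, for the rightmost, fourth bay from the left.
- bay_1_contact (a point): Middle of the spring contact's face in bay 1 (all bays alike): a block 20 mm wide, z 3 to 12 mm above the bay's floor. Free, its face is 35 mm from the bay's point along x; a seated pack holds it at 40 mm (3.6 N), and it gives way up to 47.5 mm (6.6 N; solid wall at 50 mm).
- bay_1_lips (a point): Midway between the inner edges of the two fixed lips over the contact end of bay 1 (all alike), 33 mm along x, 24 mm above the floor (their underside); the lips reach from there outwards to the wall. A pack enters heel-high, tilted about 25 degrees, so that its heel clears the catch. Side cheeks at x = 24 to 50 mm and -40 to -28 mm leave 40 mm of width.
- bay_1_heel (a point): Heel end of bay 1 (all alike), on the floor at x = -40.5 mm, where two fixed posts face the heel: upright to 9 mm above the floor, then sloping outwards at 45 degrees to 15 mm. The steel catch stands between them. To let the heel down, hold the pack 2 to 4 mm past its seat against the spring; then press the heel third down, about 5 N, to level.
- catch_1 (a joint): Sprung steel catch, 12 mm wide, at the heel end of bay 1: angle in rad, 0 at rest. Its hook reaches in to x = -35.5 mm, underside 21 mm above the bay's floor, with a sloped lead-in on top from 24 to 30 mm. The heel pushes it outwards (about 0.15 lets a pack past) and it springs back over the heel by itself.
- catch_2 (a joint): As catch_1, for bay 2.
- catch_3 (a joint): As catch_1, for bay 3.
- catch_4 (a joint): As catch_1, for bay 4.
- stop_head (a point): Red mushroom stop button on the control box, left of the bays. Point on its vertical axis, 12 mm below its top; the head is 40 mm across, its upright rim reaches from 5 mm below to 6 mm above the point. The box's flat top (50 mm above the worktop) is 25 mm below the point, 18 mm with the button latched; a collar 35 mm across and 6 mm high stands on it. Free all round.
- stop (a joint): How far the stop button is pressed, in m: 0 up (running); at 0.007 it latches and stays down by itself at about 0.0063; travel ends at 0.009. Pressing straight down takes about 6 N in all. It does not come up by itself.
- stop_turn (a joint): Turn of the button's head in rad, clockwise seen from above; at rest 0, ends at 1.0. When the latched button is turned past about 0.6 it is unlatched and springs up once it is let go (a firm grip may hold it down), and the head turns back to 0 by itself. Turning it takes under 0.1 N m.
- vial_near: Small screw-cap vial, 30 mm across and 65 mm tall, standing loose on the worktop; not part of the job. Origin at the centre of its underside, z up.
- dropper_right: Dropper bottle with black cap, 29 mm across and 100 mm tall, standing loose on the worktop; not part of the job. Origin at the centre of its underside, z up.
Things that resemble listed ones, but are neither listed nor needed, are in the scene too. Leave any green look-alike of the part that bears pack_4_mid alone.

How it is judged:
By the outcome, as a careful person would: the job done as asked, in the order asked, and still so for the second after the job is handed in, with the robot touching nothing.
Of pack_1, pack_2, pack_3, pack_4 only 3 to 4 are there at a start; the rules pass over those that are not, and their reading is None.
At some moment in a run one of pack_1, pack_2, pack_3, pack_4 may be knocked a few centimetres aside while the robot is not near it.
Once in a run the grip may slacken for a moment while it holds something.
It also fails if it takes over 210 s, if anything falls off the work surface, if the arm or the gripper's body presses on something with over 40 N, if the wrist force passes 120 N, or if a joint passes its speed limit or range.

## Working session

There is one attempt and no reset: what is moved stays moved. The work goes in short steps, Python scripts to look and compute and a tool call to move; the robot and the scene stay as the last step left them, time stands still between calls to the robot, and variables do not carry over. Pictures are saved under pics/ and viewed, and the job is handed in when it is done.

Besides the shell and the picture viewer there is one more tool, called after "Emit:" in YAML: its name, and indented under it one key for each argument. apply_moves: Moves the arm, as the interface text tells. Its arguments: {"type":"object","properties":{"targets":{"type":"array","items":{"type":"array","items":{"type":"number"}}},"newtons":{"type":"number"}},"required":["targets"]}

```bash
ls -la; mkdir -p pics; cat > h.py <<'E'
import numpy as np, cv2
from workcell import robot, vision
from scipy.spatial.transform import Rotation as R
def f(p): return 200/np.tan(np.radians(p['vfov'])/2)
def T(p,st=None):
    if 'cam_to_world' in p: return np.array(p['cam_to_world'])
    q=np.array(st['eef_rot']); M=np.eye(4); M[:3,:3]=R.from_quat(q[[1,2,3,0]]).as_matrix(); M[:3,3]=st['ee_pos']
    return M@np.array(p['hand_eye'])
def cloud(p,st=None):
    d=p['depth']; v,u=np.mgrid[0:400,0:640]; F=f(p)
    c=np.stack([(u-p['cx'])*d/F,(v-p['cy'])*d/F,d,np.ones_like(d)],-1)
    w=(c@T(p,st).T)[...,:3]; w[d==0]=np.nan
    return w
def proj(p,X,st=None):
    M=np.linalg.inv(T(p,st)); X=np.atleast_2d(X); c=X@M[:3,:3].T+M[:3,3]
    return np.stack([c[:,0]/c[:,2]*f(p)+p['cx'],c[:,1]/c[:,2]*f(p)+p['cy']],1)
def cap(name):
    st=robot.state(); p=vision.capture(name); return p,st
def save(img,n): cv2.imwrite('pics/'+n+'.png',cv2.cvtColor(np.ascontiguousarray(img),cv2.COLOR_RGB2BGR))
E
python3 - <<'E'
from h import *
s=robot.state(); print(s)
for n in ('top','side','wrist'):
    p,st=cap(n); save(p['pixels'],n+'0'); print(n,p['vfov'],p['cx'],p['cy'],np.round(T(p,st),3).tolist(), [k for k in p])
E
```

```text
total 12
drwxr-xr-x  3 agent agent 4096 Dec  6 11:31 .
drwxr-xr-x 23 root  root  4096 Dec  6 11:31 ..
drwxr-xr-x  2 agent agent 4096 Dec  6 11:31 pics
{'t': 0.0, 'qpos': array([-1.31958761e+00,  1.24501443e-01,  1.65167579e+00, -6.88650232e-06,
        1.36748405e+00, -8.26054999e-02]), 'dq': array([-5.49020179e-04,  1.56786890e-03, -1.71533030e-03, -1.02383349e-03,
       -4.36802291e-05, -1.42548024e-03]), 'tau': array([-4.34703861e-04, -4.17597914e+01, -3.59930885e+01,  7.73692201e-02,
        4.91305918e-02, -1.66425170e-04]), 'ee_pos': array([ 212.77908201, -613.50712484,  213.38835938]), 'eef_rot': array([-1.03035829e-03,  9.86102671e-01,  1.66133840e-01, -9.04508422e-05]), 'contact_force': array([-0.7994904 , -0.30425551,  0.23374527]), 'ft_torque': array([-0.00415506, -0.00065143, -0.00126168]), 'width': 0.9994327805418789}
top 51.14875941259715 328.66475180569245 204.191219173482 [[0.027, -0.979, 0.2, 261.96], [-1.0, -0.026, 0.006, 141.164], [-0.001, -0.2, -0.98, 1355.035], [0.0, 0.0, 0.0, 1.0]] ['pixels', 'depth', 'vfov', 'cx', 'cy', 'cam_to_world', 'shot']
side 51.52266477805361 320.28813137212006 205.47916849756106 [[-0.991, -0.094, 0.1, 350.074], [-0.136, 0.564, -0.814, 1509.658], [0.02, -0.82, -0.572, 1059.71], [0.0, 0.0, 0.0, 1.0]] ['pixels', 'depth', 'vfov', 'cx', 'cy', 'cam_to_world', 'shot']
wrist 59.522039754329555 319.0052079036505 197.12464271019542 [[0.328, -0.916, -0.231, 277.357], [-0.945, -0.318, -0.078, -592.177], [-0.002, 0.244, -0.97, 384.564], [0.0, 0.0, 0.0, 1.0]] ['pixels', 'depth', 'vfov', 'cx', 'cy', 'hand_eye', 'shot']
```

View pics/top0.png

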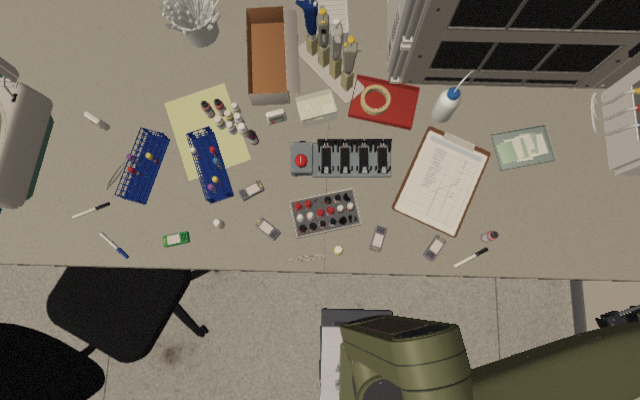

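View pics/side0.png

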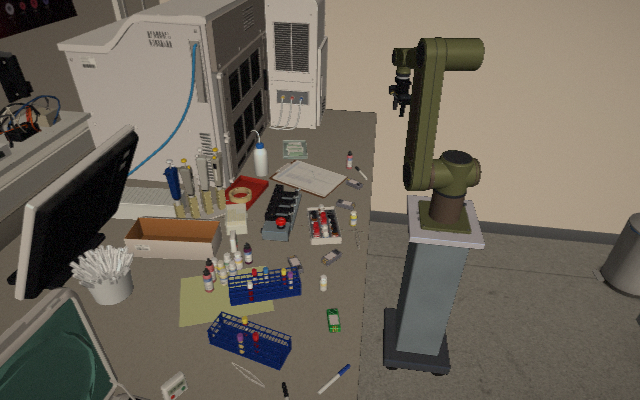

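View pics/wrist0.png

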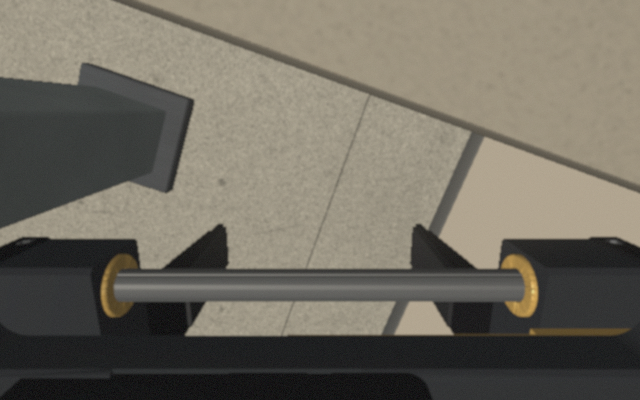

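```bash
python3 - <<'E'
from h import *
p,st=cap('top'); w=cloud(p)
for q in ('pack_1_mid','pack_1_contacts','bay_1','stop_head','vial_near','dropper_right','bay_1_lips'):
    for o in vision.outline_of(p,q):
        m=o['mask']; print(q,round(o['conf'],2),np.round(o['position']),m.sum(),np.round(np.nanmedian(w[m],0)),np.round(np.nanmax(w[m][:,2])) if m.sum() else '')
im=p['pixels'][90:270,160:500]; save(cv2.resize(im,None,fx=2.35,fy=2.35,interpolation=cv2.INTER_CUBIC),'top1')
p,st=cap('side'); w=cloud(p)
for q in ('pack_1_mid','stop_head','vial_near','dropper_right'):
    for o in vision.outline_of(p,q):
        m=o['mask']; print(q,round(o['conf'],2),np.round(o['position']),m.sum(),np.round(np.nanmedian(w[m],0)))
E
```

```text
pack_1_mid 0.7 [434. 250.] 307 [ 401. -190.   21.] 30.0
pack_1_contacts 0.52 [434. 245.] 272 [ 398. -190.   21.] 30.0
bay_1 0.61 [341. 158.] 3761 [687. 110.  36.] 94.0
bay_1 0.47 [434. 248.] 317 [ 401. -190.   21.] 30.0
vial_near 0.61 [335. 248.] 77 [382. 117.  63.] 71.0
vial_near 0.51 [380. 240.] 299 [425. -11.  21.] 29.0
bay_1_lips 0.92 [342. 161.] 3724 [687. 109.  36.] 94.0
bay_1_lips 0.22 [303. 162.] 103 [661. 241.  87.] 94.0
pack_1_mid 0.69 [355. 183.] 93 [ 400. -184.   19.]
stop_head 0.23 [330. 259.] 139 [448. 352.  20.]
vial_near 0.64 [356. 219.] 106 [382. 122.  38.]
dropper_right 0.6 [346. 160.] 83 [ 437. -351.   54.]
```

View pics/top1.png

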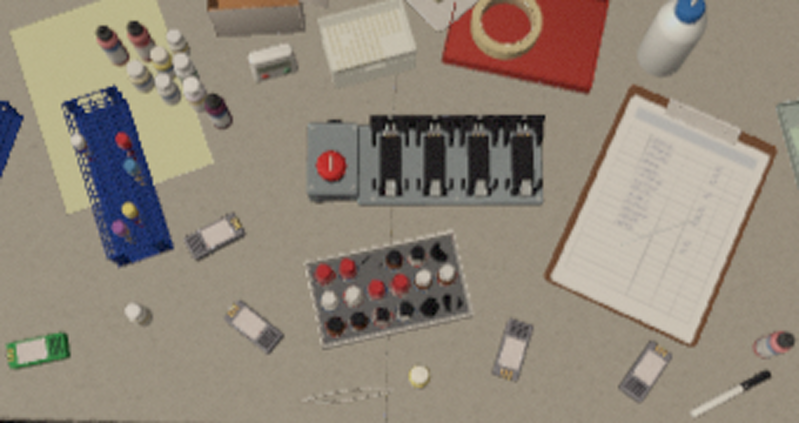

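Emit:
apply_moves:
  targets:
    - [5, 7, 10, 0, 0, -0.03, 9.5]
    - [10, 15, 10, 0, 0, -0.07, 9.5]
    - [14, 22, 10, 0, 0, -0.1, 9.5]
    - [18, 28, 10, 0, 0, -0.14, 9.5]
    - [22, 34, 10, 0, 0, -0.17, 9.5]
    - [26, 40, 10, 0, 0, -0.2, 9.5]
    - [30, 46, 10, 0, 0, -0.23, 9.5]
    - [34, 52, 10, 0, 0, -0.26, 9.5]
    - [37, 57, 10, 0, 0, -0.3, 9.5]
    - [40, 62, 10, 0, 0, -0.333, 9.5]

```text
t: 2.05
ee_pos: [538.9, -110.9, 313.8]
eef_rot: [0.0, 1.0, -0.0, 0.0]
contact_force: [1.0, -0.5, 0.8]
width: 0.994
```

Emit:
apply_moves:
  targets:
    - [3, 6, 0, 0, 0, 0, 9.5]
    - [7, 11, 0, 0, 0, 0, 9.5]
    - [8, 12, 0, 0, 0, 0, 9.5]
    - [8, 12, 0, 0, 0, 0, 9.5]
    - [8, 12, 0, 0, 0, 0, 9.5]
    - [8, 12, 0, 0, 0, 0, 9.5]
    - [8, 12, 0, 0, 0, 0, 9.5]
    - [8, 12, 0, 0, 0, 0, 9.5]
    - [8, 12, 0, 0, 0, 0, 9.5]
    - [8, 12, 0, 0, 0, 0, 9.5]

```text
t: 3.3
ee_pos: [618.0, 7.2, 313.4]
eef_rot: [0.0, 1.0, 0.0, 0.0]
contact_force: [-1.0, 0.1, 0.1]
width: 0.997
```

```bash
python3 - <<'E'
from h import *
p,st=cap('wrist'); save(p['pixels'],'w1'); print(st['ee_pos'],st['eef_rot'],st['qpos'],st['t'])
np.savez('w1.npz',w=cloud(p,st),im=p['pixels'])
for q in ('pack_1_mid','bay_1','stop_head','catch_1','bay_1_contact','bay_1_lips'):
    for o in vision.outline_of(p,q):
        m=o['mask']; print(q,round(o['conf'],2),np.round(o['position']),m.sum(),np.round(np.nanmedian(cloud(p,st)[m],0)))
E
```

```text
[618.00209125   7.15212881 313.41501186] [6.48596861e-07 9.99999921e-01 3.98129364e-04 2.12148273e-05] [-7.52628142e-02  1.13540252e-02  1.60452839e+00  1.91567351e-06
  1.52566783e+00  1.49473717e+00] 3.3
pack_1_mid 0.51 [434. 318.] 245 [ 382. -169.   21.]
bay_1 0.77 [236. 106.] 26904 [691. 111.  36.]
bay_1 0.26 [246. 147.] 254 [639.  97.  63.]
stop_head 0.87 [115. 128.] 1173 [664. 235.  86.]
catch_1 0.77 [246. 150.] 226 [638.  97.  63.]
catch_1 0.75 [195. 149.] 247 [638. 159.  62.]
catch_1 0.7 [294. 146.] 226 [641.  36.  63.]
catch_1 0.56 [348. 149.] 233 [642. -26.  63.]
bay_1_contact 0.69 [ 31. 191.] 1797 [577. 397.  21.]
bay_1_contact 0.68 [328. 305.] 436 [407. -11.  21.]
bay_1_lips 0.57 [234. 106.] 26315 [691. 110.  36.]
```

View pics/w1.png

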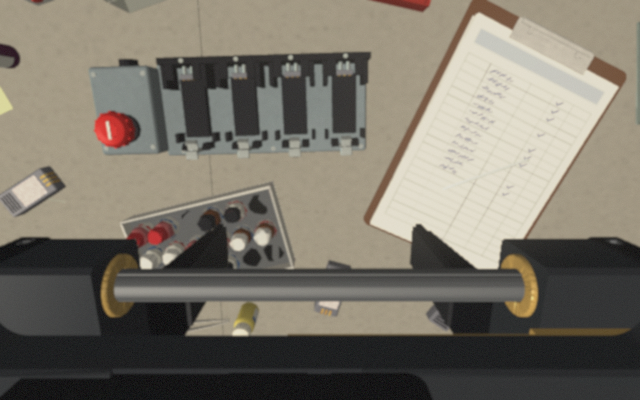

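Emit:
apply_moves:
  targets:
    - [1, 5, -4, 0, 0, 0, 9.5]
    - [1, 10, -8, 0, 0, 0, 9.5]
    - [1, 10, -8, 0, 0, 0, 9.5]
    - [1, 10, -8, 0, 0, 0, 9.5]
    - [1, 10, -8, 0, 0, 0, 9.5]
    - [1, 10, -8, 0, 0, 0, 9.5]
    - [1, 10, -8, 0, 0, 0, 9.5]
    - [1, 10, -8, 0, 0, 0, 9.5]
    - [1, 10, -8, 0, 0, 0, 9.5]
    - [1, 10, -8, 0, 0, 0, 9.5]

```text
t: 4.9
ee_pos: [628.0, 107.2, 233.3]
eef_rot: [0.0, 1.0, 0.0, -0.0]
contact_force: [0.0, -0.7, -0.4]
width: 0.998
```

```bash
python3 - <<'E'
from h import *
p,st=cap('wrist'); print(st['ee_pos'],st['eef_rot'],st['t'])
w=cloud(p,st); np.savez('w2.npz',w=w,im=p['pixels'],T=T(p,st),F=f(p),cx=p['cx'],cy=p['cy'])
save(cv2.resize(p['pixels'][0:240],(800,300)),'w2'); save(cv2.resize(p['pixels'][20:200,60:500],(800,327),interpolation=cv2.INTER_CUBIC),'w2c')
for q in ('stop_head','catch_1'):
    for o in vision.outline_of(p,q):
        m=o['mask']; print(q,round(o['conf'],2),np.round(o['position']),m.sum(),np.round(np.nanmedian(w[m],0),1),np.nanmin(w[m],0).round(1),np.nanmax(w[m],0).round(1))
E
```

```text
[627.97884515 107.17467128 233.30928762] [ 5.70863438e-06  9.99999912e-01  4.12482622e-04 -7.37432762e-05] 4.9
stop_head 0.55 [174. 146.] 1658 [664.5 236.9  86.7] [639.  218.9  49.5] [683.9 273.   91.4]
catch_1 0.8 [390. 164.] 333 [641.2  36.8  63.1] [630.8  21.5  21.1] [653.4  42.7  66.5]
catch_1 0.74 [330. 167.] 306 [639.2  97.7  63.3] [628.6  90.1  22.2] [651.5 104.5  66.2]
catch_1 0.56 [267. 168.] 337 [637.8 159.2  62.7] [ 6.225e+02  1.530e+02 -2.000e-01] [650.4 170.   66.3]
```

View pics/w2c.png

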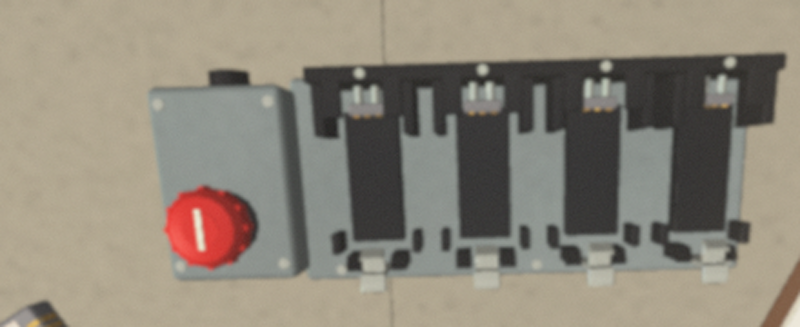

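```bash
cat >> h.py <<'E'
def rectify(p,st,x0,x1,y0,y1,z,s=4):
    # image rows: x decreasing downward; cols: y decreasing rightward ; s px/mm
    xs=np.arange(x1,x0,-1/s); ys=np.arange(y1,y0,-1/s)
    X,Y=np.meshgrid(xs,ys,indexing='ij')
    uv=proj(p,np.stack([X.ravel(),Y.ravel(),np.full(X.size,z)],1),st).astype(np.float32).reshape(X.shape+(2,))
    return cv2.remap(p['pixels'],uv[...,0],uv[...,1],cv2.INTER_CUBIC)
E
python3 - <<'E'
from h import *
p,st=cap('wrist'); w=cloud(p,st); np.set_printoptions(suppress=True,precision=1)
r=rectify(p,st,620,760,-60,280,34,2.35); 
for x in (640,660,680,700,720,740): cv2.putText(r,str(x),(0,int((760-x)*2.35)),0,.35,(255,255,0))
for y in range(-40,281,20): cv2.line(r,(int((280-y)*2.35),0),(int((280-y)*2.35),5),(255,255,0)); 
save(r,'r1')
g=cv2.cvtColor(rectify(p,st,620,760,-60,280,34,4),cv2.COLOR_RGB2GRAY)
for x in (665,675,685,695):
    row=g[(760-x)*4-8:(760-x)*4+8].mean(0); d=row<75
    e=np.flatnonzero(np.diff(d.astype(int))); print(x,(280-e/4).tolist())
# floor height
for yc in (160,98,37,-25):
    m=(abs(w[...,1]-yc)<8)&(abs(w[...,0]-683)<15); print(yc,np.nanmedian(w[m],0))
m=(w[...,2]>55)&(w[...,2]<72)&(w[...,0]>715); print(np.nanpercentile(w[m],[1,50,99],axis=0))
E
```

```text
665 [244.25, 231.25, 208.5, 204.25, 175.0, 145.75, 113.0, 85.25, 52.75, 23.0, -7.75, -38.75]
675 [250.75, 237.75, 208.75, 204.5, 175.25, 146.25, 113.5, 85.25, 52.75, 23.5, -7.25, -38.5]
685 [209.25, 204.75, 175.75, 146.25, 113.75, 85.75, 53.25, 23.75, -7.0, -38.25]
695 [209.5, 205.0, 176.0, 146.75, 113.75, 86.0, 53.5, 24.0, -6.5, -38.0]
160 [683.1 159.9  35. ]
98 [683.3  98.3  35.1]
37 [683.3  37.   35. ]
-25 [683.3 -24.9  35.1]
[[716.1 -48.4  55.8]
 [736.7  73.1  62.5]
 [755.3 396.2  65. ]]
```

View pics/r1.png

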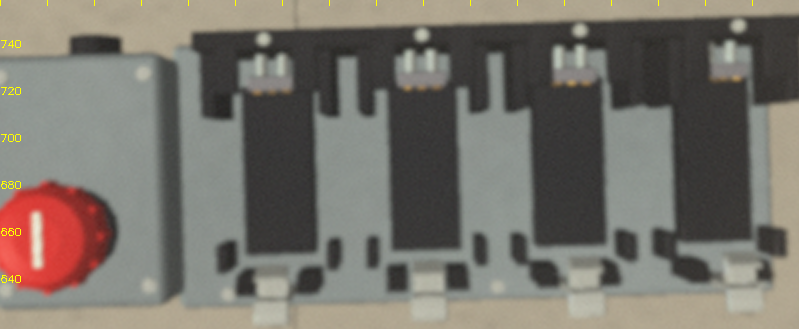

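```bash
python3 - <<'E'
from h import *
np.set_printoptions(suppress=True,precision=1)
p,st=cap('top'); w=cloud(p); pw,stw=cap('wrist'); ww=cloud(pw,stw)
print('table z top cam', np.nanmedian(w[200:215,400:420,2]), np.nanmedian(w[265:270,200:300,2]))
m=(ww[...,2]<15)&(ww[...,2]>-15); print('table z wrist',np.nanpercentile(ww[m][:,2],[10,50,90]))
m=(p['pixels'][...,0]>150)&(p['pixels'][...,1]<70)&(w[...,2]>75); m[:130]=0;m[180:]=0
print('stop top',np.nanpercentile(w[m],[2,50,98],axis=0), w[m].mean(0))
m=(pw['pixels'][...,0]>150)&(pw['pixels'][...,1]<90)&(ww[...,2]>70); m[200:]=0
print('stop wrist',np.nanpercentile(ww[m],[2,50,98],axis=0), ww[m].mean(0), m.sum())
m2=m&(ww[...,2]>84);print(np.nanpercentile(ww[m2],[2,50,98],axis=0))
g=cv2.cvtColor(rectify(p,st,620,760,-60,280,34,4),cv2.COLOR_RGB2GRAY); save(cv2.resize(g,(800,330))[...,None].repeat(3,2),'r2')
for x in (665,675,685,695,705):
    row=g[(760-x)*4-8:(760-x)*4+8].mean(0); d=row<75
    e=np.flatnonzero(np.diff(d.astype(int))); print(x,(280-e/4).tolist())
# box top and unit
for a,b in ((110,165),):
    m=(ww[...,2]>47)&(ww[...,2]<56)&(ww[...,1]>200)&(ww[...,0]>630)&(ww[...,0]<750); print('box',np.nanpercentile(ww[m],[1,50,99],axis=0))
    m=(w[...,2]>47)&(w[...,2]<56)&(w[...,1]>200)&(w[...,1]<280)&(w[...,0]>630)&(w[...,0]<750); print('box',np.nanpercentile(w[m],[1,50,99],axis=0))
E
```

```text
table z top cam 12.128248507545095 1.0928311843185838
table z wrist [ 0.2  1.4 12.4]
stop top [[615.8 228.6  79. ]
 [661.9 249.6  85.7]
 [698.2 785.   92.1]] [661.7 345.4  85.6]
stop wrist [[646.6 224.5  81.5]
 [664.7 238.2  87. ]
 [681.2 256.2  89.2]] [664.4 239.7  86.7] 1041
[[647.2 225.8  84.6]
 [664.6 238.1  87.2]
 [679.6 255.7  89.2]]
665 [237.75, 228.5, 177.25, 163.0, 150.5, 147.0, 135.5, 135.25, 126.0, 98.25, 32.75, -1.5, -13.75, -18.0, -32.5, -37.75, -45.5, -49.75]
675 [232.0, 226.25, 177.75, 164.0, 150.25, 147.75, 104.75, 0.0, -14.0, -18.0, -27.5, -37.75]
685 [231.0, 227.5, 198.0, 194.5, 180.5, 164.5, 63.5, 1.25, -14.25, -17.0, -27.25, -37.0]
695 [239.75, 236.0, 212.0, 193.25, 190.25, 164.5, 152.25, 149.25, 140.0, 139.25, 40.25, 0.5, -14.5, -16.75, -26.5, -37.0]
705 [214.0, 165.75, 154.25, 150.5, 39.5, 36.0, 31.75, 25.0, 24.25, 0.25, -26.25, -37.0]
box [[632.4 205.2  47.6]
 [698.  234.1  50.9]
 [742.6 395.9  53.7]]
box [[632.6 206.9  47.2]
 [687.4 245.   50.9]
 [731.4 278.1  55.3]]
```

View pics/r2.png

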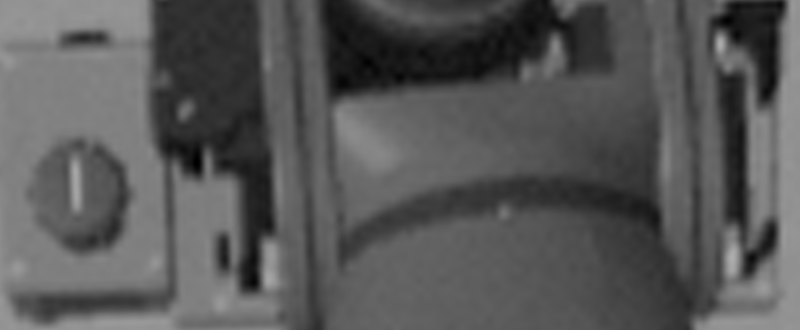

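Emit:
apply_moves:
  targets:
    - [1.3, 4.7, 0, 0, 0, 0, 0]
    - [2.6, 9.4, 0, 0, 0, 0, 0]
    - [3.6, 13.4, 0, 0, 0, 0, 0]
    - [3.6, 13.4, -4, 0, 0, 0, 0]
    - [3.6, 13.4, -8, 0, 0, 0, 0]
    - [3.6, 13.4, -12, 0, 0, 0, 0]
    - [3.6, 13.4, -13.3, 0, 0, 0, 0]
    - [3.6, 13.4, -13.3, 0, 0, 0, 0]
    - [3.6, 13.4, -13.3, 0, 0, 0, 0]
    - [3.6, 13.4, -13.3, 0, 0, 0, 0]

```text
t: 6.45
ee_pos: [665.4, 241.5, 102.9]
eef_rot: [-0.001, 1.0, 0.0, 0.002]
contact_force: [0.7, 0.7, -0.6]
width: 0.022
```

Emit:
apply_moves:
  targets:
    - [0, 0, -0.6, 0, 0, 0, 0]
    - [0, 0, -1.0, 0, 0, 0, 0]
    - [0, 0, -1.3, 0, 0, 0, 0]
    - [0, 0, -1.5, 0, 0, 0, 0]
    - [0, 0, -1.7, 0, 0, 0, 0]
    - [0, 0, -1.9, 0, 0, 0, 0]
    - [0, 0, -2.05, 0, 0, 0, 0]
    - [0, 0, -2.15, 0, 0, 0, 0]
    - [0, 0, -2.15, 0, 0, 0, 0]
    - [0, 0, -2.15, 0, 0, 0, 0]

```text
t: 7.7
ee_pos: [664.1, 241.2, 79.1]
eef_rot: [-0.0, 1.0, 0.0, 0.0]
contact_force: [-1.5, -0.6, 3.1]
width: 0.005
```

Emit:
apply_moves:
  targets:
    - [0, 0, -0.1, 0, 0, 0, 0]
    - [0, 0, -0.2, 0, 0, 0, 0]
    - [0, 0, -0.25, 0, 0, 0, 0]
    - [0, 0, -0.25, 0, 0, 0, 0]
    - [0, 0, -0.25, 0, 0, 0, 0]
    - [0, 0, -0.25, 0, 0, 0, 0]
    - [0, 0, -0.25, 0, 0, 0, 0]
    - [0, 0, -0.25, 0, 0, 0, 0]
    - [0, 0, -0.25, 0, 0, 0, 0]
    - [0, 0, -0.25, 0, 0, 0, 0]

```text
t: 8.95
ee_pos: [664.2, 241.3, 78.2]
eef_rot: [-0.0, 1.0, 0.0, 0.0]
contact_force: [-4.4, -1.2, 9.2]
width: 0.002
```

Emit:
apply_moves:
  targets:
    - [0, 0, 5, 0, 0, 0, 9.5]
    - [0, 0, 10, 0, 0, 0, 9.5]
    - [-4, 3, 15, 0, 0, 0, 9.5]
    - [-8, 5, 19, 0, 0, 0, 9.5]
    - [-12, 7, 22, 0, 0, 0, 9.5]
    - [-15, 9, 22, 0, 0, 0, 9.5]
    - [-15, 9, 22, 0, 0, 0, 9.5]
    - [-15, 9, 22, 0, 0, 0, 9.5]
    - [-15, 9, 22, 0, 0, 0, 9.5]
    - [-15, 9, 22, 0, 0, 0, 9.5]

```text
t: 10.2
ee_pos: [514.7, 330.5, 295.6]
eef_rot: [0.0, 1.0, -0.0, -0.0]
contact_force: [-0.1, -0.6, -0.2]
width: 0.976
```

```bash
cat > look.py <<'E'
import sys
from h import *
np.set_printoptions(suppress=True,precision=2)
n=sys.argv[1]; p,st=cap('wrist'); w=cloud(p,st); print(st['ee_pos'],st['t'])
np.savez('last.npz',w=w,im=p['pixels'])
save(p['pixels'][:240] if len(sys.argv)<3 else p['pixels'],n)
for o in vision.outline_of(p,'pack_1_mid'):
    m=o['mask']; pts=w[m]; pts=pts[(pts[:,2]>12)&(pts[:,2]<40)]
    if len(pts)<30: continue
    r=cv2.minAreaRect(pts[:,:2].astype(np.float32)); print('pack',round(o['conf'],2),np.round(o['position']),'rect c',np.round(r[0],1),np.round(r[1],1),round(r[2],1),'z',np.median(pts[:,2]).round(1))
for o in vision.outline_of(p,'stop_head'):
    m=o['mask']; print('stop',round(o['conf'],2),np.round(o['position']),np.nanmedian(w[m],0).round(1))
E
python3 look.py w3
```

```text
[514.71 330.51 295.64] 10.2
stop 0.7 [403.  30.] [661.7 242.6  80.4]
```

View pics/w3.png

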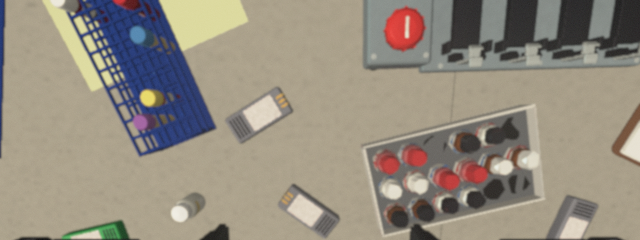

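```bash
cat > pk.py <<'E'
import sys
from h import *
np.set_printoptions(suppress=True,precision=1)
def packs(p,st,verbose=True):
    w=cloud(p,st); im=p['pixels'].astype(int); h=w[...,2]
    m=(h>12)&(h<30); m[235:]=0 if 'hand_eye' in p else m[235:]
    n,l,s,c=cv2.connectedComponentsWithStats(m.astype(np.uint8),connectivity=4); out=[]
    for i in range(1,n):
        if s[i,4]<120: continue
        q=l==i; q=q&(h>17); pts=w[q][:,:2].astype(np.float32)
        if len(pts)<100: continue
        r=cv2.minAreaRect(pts)
        L,W=max(r[1]),min(r[1])
        if not(60<L<100 and 25<W<50): continue
        # gold
        col=im[q]; gold=(col[:,0]-col[:,2]>45)&(col[:,0]>col[:,1]); green=(col[:,1]-col[:,0]>30).mean()
        c0=np.array(r[0]); b=cv2.boxPoints(r); e=b[1]-b[0]; e2=b[2]-b[1]
        ax=e if np.linalg.norm(e)>np.linalg.norm(e2) else e2; ax/=np.linalg.norm(ax)
        gd=pts[gold].mean(0)-c0 if gold.sum()>3 else np.zeros(2)
        if gd@ax<0: ax=-ax
        out.append((c0,np.degrees(np.arctan2(ax[1],ax[0]))))
        print('pack c',c0,'LW',np.round([L,W],1),'yaw',np.round(out[-1][1],1),'gold',gold.sum(),np.round(gd@ax,1),'green',round(green,2),'px',c[i].round(),'z',np.median(h[q]).round(1))
    return out
if __name__=='__main__':
    p,st=cap(sys.argv[1]); print(st['ee_pos'],st['t']); packs(p,st)
    if len(sys.argv)>2: save(p['pixels'],sys.argv[2])
E
python3 pk.py wrist; python3 pk.py top
```

```text
[514.4 330.8 296.1] 10.35
pack c [574.9 404.9] LW [80.6 36. ] yaw -59.3 gold 90 34.7 green 0.0 px [260. 115.] z 21.1
pack c [448.7 343.2] LW [80.1 36.1] yaw 53.6 gold 70 35.6 green 0.0 px [309. 211.] z 21.2
[514.3 330.9 296.2] 10.4
pack c [426.9 -10.9] LW [79.9 35.5] yaw 163.2 gold 9 35.3 green 0.0 px [378. 239.] z 21.6
pack c [408.6 638.3] LW [79.7 35.8] yaw 103.4 gold 4 35.1 green 0.49 px [176. 239.] z 21.3
pack c [ 401.5 -191.6] LW [80.4 35.5] yaw -35.3 gold 10 36.3 green 0.0 px [434. 248.] z 21.2
```

```bash
cat >> h.py <<'E'
def foot(w,c,yaw):
    # max heights under gripper body
    a=np.radians(yaw); d=w[...,:2]-np.array(c); x=d@np.array([np.cos(a),np.sin(a)]); y=d@np.array([-np.sin(a),np.cos(a)])
    m=(abs(x)<45)&(abs(y)<100); z=w[...,2][m]
    return np.nanpercentile(z,[50,90,99,100])
E
python3 - <<'E'
from h import *
p,st=cap('wrist'); w=cloud(p,st)
print(foot(w,(569.8,413.5),-59.3)); print(foot(w,(442,335),53.6))
m=w[...,2]; print([np.nanmax(m[a:b,c:d]).round() for a,b,c,d in ((0,60,180,240),(60,160,90,220),(0,60,100,180),(190,225,165,205))])
E
```

```text
[393.81071375 418.17397822 422.29298552 424.90701589]
[365.02356585 417.86168305 422.669158   424.72206295]
[np.float64(6.0), np.float64(85.0), np.float64(85.0), np.float64(62.0)]
```

```bash
python3 - <<'E'
from h import *
p,st=cap('wrist'); w=cloud(p,st).copy(); w[235:]=np.nan; w[w[...,2]>200]=np.nan
print(foot(w,(569.8,413.5),-59.3)); print(foot(w,(442,335),53.6))
a=np.radians(-59.3); d=w[...,:2]-np.array((569.8,413.5)); x=d@np.array([np.cos(a),np.sin(a)]); y=d@np.array([-np.sin(a),np.cos(a)])
m=(w[...,2]>40)&(abs(x)<60)&(abs(y)<130); print(x[m].min(),x[m].max(),y[m].min(),y[m].max()) if m.sum() else print('clear')
E
```

```text
[ 1.35525819 21.30913579 59.44486902 62.46463774]
[ 1.64115237 21.76052787 36.69136169 55.07755356]
-59.978261271730595 -29.398547445470165 15.30856555691789 129.98602554249217
```

Emit:
apply_moves:
  targets:
    - [2, 4, 0, 0, 0, 0.18, 6.2]
    - [5.5, 8.3, 0, 0, 0, 0.36, 6.2]
    - [5.5, 8.3, -4, 0, 0, 0.54, 6.2]
    - [5.5, 8.3, -8, 0, 0, 0.72, 6.2]
    - [5.5, 8.3, -12, 0, 0, 0.9, 6.2]
    - [5.5, 8.3, -15, 0, 0, 1.08, 6.2]
    - [5.5, 8.3, -16, 0, 0, 1.26, 6.2]
    - [5.5, 8.3, -16, 0, 0, 1.44, 6.2]
    - [5.5, 8.3, -16, 0, 0, 1.62, 6.2]
    - [5.5, 8.3, -16, 0, 0, 1.8, 6.2]

```text
t: 11.8
ee_pos: [569.0, 414.2, 136.3]
eef_rot: [0.0, 0.619, 0.785, -0.0]
contact_force: [-0.7, -0.4, -0.2]
width: 0.654
```

Emit:
apply_moves:
  targets:
    - [0, 0, 0, 0, 0, 0.18, 6.2]
    - [0, 0, 0, 0, 0, 0.307, 6.2]
    - [0, 0, -4, 0, 0, 0.307, 6.2]
    - [0, 0, -7, 0, 0, 0.307, 6.2]
    - [0, 0, -9, 0, 0, 0.307, 6.2]
    - [0, 0, -9, 0, 0, 0.307, 6.2]
    - [0, 0, -9, 0, 0, 0.307, 6.2]
    - [0, 0, -9, 0, 0, 0.307, 6.2]
    - [0, 0, -9, 0, 0, 0.307, 6.2]
    - [0, 0, -9, 0, 0, 0.307, 6.2]

```text
t: 13.05
ee_pos: [569.3, 414.3, 47.0]
eef_rot: [0.0, 0.494, 0.869, 0.0]
contact_force: [-0.8, 0.4, -0.5]
width: 0.653
```

```bash
cat > st.py <<'E'
from h import *
np.set_printoptions(suppress=True,precision=2)
s=robot.state(); q=np.array(s['eef_rot']); r=R.from_quat(q[[1,2,3,0]]); M=r.as_matrix()
print('t',round(s['t'],2),'pos',s['ee_pos'],'F',s['contact_force'],'Tq',s['ft_torque'],'w',round(s['width']*95.1,1),'xaxis yaw',np.degrees(np.arctan2(M[1,0],M[0,0])).round(2),'zaxis',M[:,2],'q',s['qpos'])
E
python3 st.py; python3 - <<'E'
from h import *
p,st=cap('wrist'); save(p['pixels'],'w4')
E
```

```text
t 13.05 pos [569.27 414.31  47.02] F [-0.75  0.4  -0.52] Tq [ 0.06 -0.13  0.03] w 62.1 xaxis yaw 120.77 zaxis [ 0.  0. -1.] q [0.55 0.38 1.64 0.   1.12 0.02]
```

View pics/w4.png

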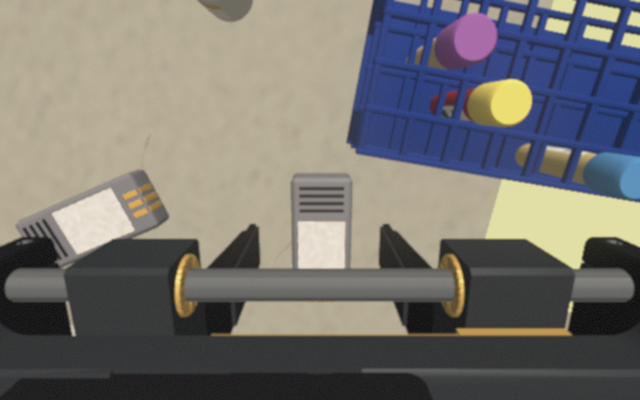

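Emit:
apply_moves:
  targets:
    - [0, 0, -2.5, 0, 0, 0, 6.2]
    - [0, 0, -4.0, 0, 0, 0, 6.2]
    - [0, 0, -4.4, 0, 0, 0, 6.2]
    - [0, 0, -4.4, 0, 0, 0, 6.2]
    - [0, 0, -4.4, 0, 0, 0, 3]
    - [0, 0, -4.4, 0, 0, 0, 3]
    - [0, 0, -4.4, 0, 0, 0, 3]
    - [0, 0, -4.4, 0, 0, 0, 3]
    - [0, 0, -4.4, 0, 0, 0, 3]
    - [0, 0, -4.4, 0, 0, 0, 3]
  newtons: 35

```text
t: 14.35
ee_pos: [569.4, 414.4, 3.0]
eef_rot: [0.0, 0.494, 0.869, 0.0]
contact_force: [0.7, 0.4, 2.4]
width: 0.376
```

```bash
python3 st.py
```

```text
t 14.35 pos [569.43 414.39   2.97] F [0.69 0.38 2.39] Tq [ 0.06 -0.23 -0.01] w 35.8 xaxis yaw 120.76 zaxis [ 0.  0. -1.] q [0.55 0.43 1.65 0.   1.05 0.02]
```

```bash
cat > ins.py <<'E'
from h import *
np.set_printoptions(suppress=True,precision=3)
PSI=np.radians(1.5); O={1:(685.0,161.7),2:(686.7,99.8),3:(688.3,37.8),4:(689.9,-24.1)}; FL=34.
def tcp(bay,th,xb,zb,gx,gz,dy=0,dx=0):
    # gx: pack centre ahead of TCP along pack x ; gz: TCP height above pack underside
    t=np.radians(th); u=np.array([np.cos(t),-np.sin(t)]); n=np.array([np.sin(t),np.cos(t)])
    P=np.array([xb,zb])-(40+gx)*u+gz*n
    X=O[bay][0]+dx+P[0]*np.cos(PSI)-dy*np.sin(PSI); Y=O[bay][1]+P[0]*np.sin(PSI)+dy*np.cos(PSI)
    return np.array([X,Y,FL+P[1]])
def ori(th,flip): # tool orientation; flip True -> tool x opposite to pack x
    t=np.radians(th)
    M=np.diag([1.,-1,-1])
    if flip: M=np.diag([-1.,1,-1])
    Rz=R.from_euler('z',PSI); Ry=R.from_euler('y',t)
    return Rz*Ry*R.from_matrix(M)
def rel(pos,rot):
    s=robot.state(); q=np.array(s['eef_rot']); r=R.from_quat(q[[1,2,3,0]])
    d=(np.array(pos)-s['ee_pos'])/10; rv=(rot*r.inv()).as_rotvec()
    return np.r_[d,rv]
def show(bay,seq,gx,gz,flip,dy=0,dx=0):
    for th,xb,zb in seq:
        print((th,xb,zb),'->',[round(float(v),3) for v in rel(tcp(bay,th,xb,zb,gx,gz,dy,dx),ori(th,flip))], 'world',tcp(bay,th,xb,zb,gx,gz,dy,dx).round(1))
E
python3 - <<'E'
from ins import *
show(1,[(0,10,90),(24,10,80),(24,10,14)],11,3,True)
E
```

```text
(0, 10, 90) -> [7.459, -25.376, 12.403, -0.001, 0.0, 1.06] world [644.  160.6 127. ]
(24, 10, 80) -> [8.021, -25.362, 13.451, 0.211, 0.385, 1.044] world [649.6 160.8 137.5]
(24, 10, 14) -> [8.021, -25.362, 6.851, 0.211, 0.385, 1.044] world [649.6 160.8  71.5]
```

Emit:
apply_moves:
  targets:
    - [0, 0, 5, 0, 0, 0, 3]
    - [0, 0, 10, 0, 0, 0, 3]
    - [0, -2, 14, 0, 0, 0, 3]
    - [1.5, -6, 14, 0, 0, 0.18, 3]
    - [3, -11, 14, 0, 0, 0.36, 3]
    - [4.5, -16, 14, 0, 0, 0.54, 3]
    - [6, -21, 14, 0, 0, 0.72, 3]
    - [7.5, -25.4, 14, 0, 0, 0.9, 3]
    - [7.5, -25.4, 13, 0, 0, 1.06, 3]
    - [7.5, -25.4, 12.4, 0, 0, 1.06, 3]

```text
t: 15.6
ee_pos: [643.2, 159.4, 124.9]
eef_rot: [-0.001, -0.012, 1.0, -0.0]
contact_force: [0.0, 0.3, -1.2]
width: 0.374
```

```bash
python3 st.py; python3 - <<'E'
from ins import *
p,st=cap('wrist'); save(p['pixels'],'w5')
show(1,[(24,10,60),(24,10,14)],11,3,True)
E
```

```text
t 15.6 pos [643.24 159.37 124.86] F [ 0.02  0.33 -1.19] Tq [ 0.11 -0.12  0.  ] w 35.6 xaxis yaw -178.67 zaxis [-0. -0. -1.] q [ 0.16  0.22  1.7   0.    1.23 -1.43]
(24, 10, 60) -> [0.695, 0.09, -0.652, -0.01, 0.415, 0.003] world [649.6 160.8 117.5]
(24, 10, 14) -> [0.695, 0.09, -5.252, -0.01, 0.415, 0.003] world [649.6 160.8  71.5]
```

View pics/w5.png

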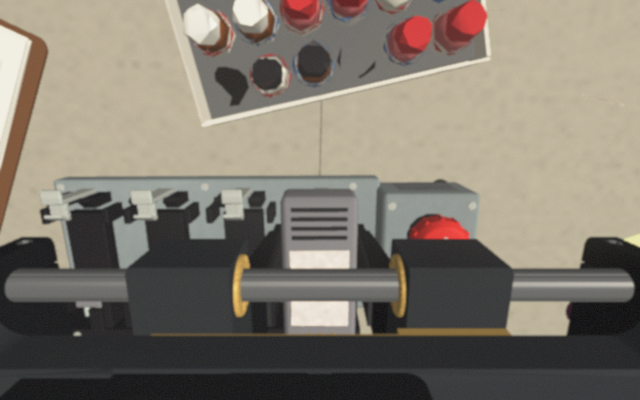

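```bash
cat > held.py <<'E'
from h import *
import sys
np.set_printoptions(suppress=True,precision=1)
p,st=cap('wrist'); d=p['depth']; v,u=np.mgrid[0:400,0:640]; F=f(p)
c=np.stack([(u-p['cx'])*d/F,(v-p['cy'])*d/F,d,np.ones_like(d)],-1)@np.array(p['hand_eye']).T
t=c[...,:3]; m=(d>0)&(t[...,2]<5)&(t[...,2]>-30)&(abs(t[...,1])<17)&(v<238)
n,l,s,cc=cv2.connectedComponentsWithStats(m.astype(np.uint8)); 
i=1+np.argmax(s[1:,4]); q=l==i; P=t[q]; print('n',len(P),'x',np.percentile(P[:,0],[1,50,98]),'y',np.percentile(P[:,1],[2,50,98]),'z',np.percentile(P[:,2],[2,50,98]))
A=np.c_[P[:,0],P[:,1],np.ones(len(P))]; k=np.linalg.lstsq(A,P[:,2],rcond=None)[0]; print('plane z=',k[2],'slopes deg',np.degrees(np.arctan(k[:2])))
E
python3 held.py
```

```text
n 3562 x [10.8 22.2 30. ] y [-16.3  -0.2  16.1] z [-19.4 -17.9  -3.2]
plane z= -23.40147509007845 slopes deg [17.2  0.1]
```

Emit:
apply_moves:
  targets:
    - [0.35, 0.05, -0.3, -0.005, 0.18, 0, 3]
    - [0.7, 0.1, -0.6, -0.01, 0.36, 0.003, 3]
    - [0.7, 0.1, -0.65, -0.01, 0.415, 0.003, 3]
    - [0.7, 0.1, -2, -0.01, 0.415, 0.003, 3]
    - [0.7, 0.1, -3.5, -0.01, 0.415, 0.003, 3]
    - [0.7, 0.1, -4.5, -0.01, 0.415, 0.003, 3]
    - [0.7, 0.1, -5.25, -0.01, 0.415, 0.003, 3]
    - [0.7, 0.1, -5.25, -0.01, 0.415, 0.003, 3]
    - [0.7, 0.1, -5.25, -0.01, 0.415, 0.003, 3]
    - [0.7, 0.1, -5.25, -0.01, 0.415, 0.003, 3]

```text
t: 16.95
ee_pos: [651.4, 161.2, 74.6]
eef_rot: [-0.205, -0.014, 0.979, -0.002]
contact_force: [-0.3, 0.7, -0.2]
width: 0.376
```

```bash
python3 st.py; python3 - <<'E'
from ins import *
p,st=cap('wrist'); save(p['pixels'],'w6')
show(1,[(24,10,14),(24,18,2),(24,30,1),(24,34,1)],11,3,True)
E
```

```text
t 16.95 pos [651.45 161.2   74.6 ] F [-0.31  0.72 -0.23] Tq [ 0.09 -0.45 -0.01] w 35.7 xaxis yaw -178.31 zaxis [-0.4  -0.01 -0.92] q [ 0.14  0.54  1.42  0.05  1.6  -1.47]
(24, 10, 14) -> [-0.177, -0.042, -0.306, -0.002, 0.005, -0.003] world [649.6 160.8  71.5]
(24, 18, 2) -> [0.623, -0.021, -1.506, -0.002, 0.005, -0.003] world [657.6 161.   59.5]
(24, 30, 1) -> [1.823, 0.01, -1.606, -0.002, 0.005, -0.003] world [669.6 161.3  58.5]
(24, 34, 1) -> [2.222, 0.021, -1.606, -0.002, 0.005, -0.003] world [673.6 161.4  58.5]
```

View pics/w6.png

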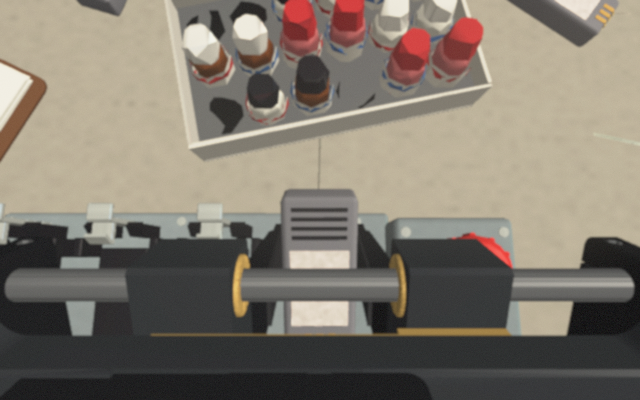

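Emit:
apply_moves:
  targets:
    - [0.0, -0.03, -0.7, 0, 0.005, -0.003, 3]
    - [0.3, -0.02, -1.2, 0, 0.005, -0.003, 3]
    - [0.62, -0.02, -1.5, 0, 0.005, -0.003, 3]
    - [0.9, -0.01, -1.6, 0, 0.005, -0.003, 3]
    - [1.2, 0, -1.6, 0, 0.005, -0.003, 3]
    - [1.5, 0, -1.6, 0, 0.005, -0.003, 3]
    - [1.8, 0, -1.6, 0, 0.005, -0.003, 3]
    - [1.8, 0, -1.6, 0, 0.005, -0.003, 3]
    - [1.8, 0, -1.6, 0, 0.005, -0.003, 3]
    - [1.8, 0, -1.6, 0, 0.005, -0.003, 3]

```text
t: 18.25
ee_pos: [668.8, 161.1, 57.4]
eef_rot: [-0.209, -0.013, 0.978, -0.002]
contact_force: [0.4, -0.3, -0.0]
width: 0.376
```

```bash
python3 st.py; python3 - <<'E'
from ins import *
p,st=cap('wrist'); save(p['pixels'],'w7')
show(1,[(24,30,1),(24,34,1)],11,3,True)
E
```

```text
t 18.25 pos [668.81 161.1   57.42] F [ 0.42 -0.32 -0.04] Tq [ 0.07 -0.47  0.05] w 35.8 xaxis yaw -178.48 zaxis [-0.41 -0.01 -0.91] q [ 0.14  0.59  1.37  0.05  1.6  -1.47]
(24, 30, 1) -> [0.084, 0.018, 0.097, -0.001, -0.002, 0.0] world [669.6 161.3  58.5]
(24, 34, 1) -> [0.484, 0.028, 0.097, -0.001, -0.002, 0.0] world [673.6 161.4  58.5]
```

View pics/w7.png

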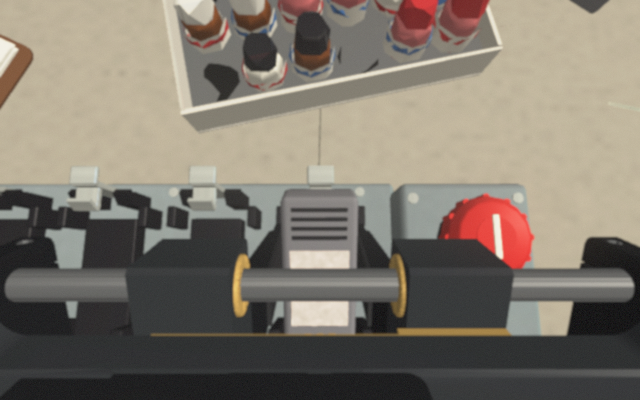

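Emit:
apply_moves:
  targets:
    - [0.1, 0, 0.05, 0, 0, 0, 3]
    - [0.2, 0, 0.05, 0, 0, 0, 3]
    - [0.3, 0, 0.05, 0, 0, 0, 3]
    - [0.4, 0.03, 0.05, 0, 0, 0, 3]
    - [0.5, 0.03, 0.05, 0, 0, 0, 3]
    - [0.5, 0.03, 0.05, 0, 0, 0, 3]
    - [0.5, 0.03, 0.05, 0, 0, 0, 3]
    - [0.5, 0.03, 0.05, 0, 0, 0, 3]
    - [0.5, 0.03, 0.05, 0, 0, 0, 3]
    - [0.5, 0.03, 0.05, 0, 0, 0, 3]

```text
t: 19.55
ee_pos: [674.0, 161.4, 58.4]
eef_rot: [-0.209, -0.013, 0.978, -0.002]
contact_force: [-1.8, -1.3, 0.3]
width: 0.373
```

```bash
python3 st.py; python3 - <<'E'
from ins import *
show(1,[(24,34,1),(20,36.5,.5),(15,39.5,.5),(10,42,0.5),(5,43,.5),(0,43,0)],11,3,True)
E
```

```text
t 19.55 pos [673.97 161.44  58.37] F [-1.84 -1.26  0.29] Tq [-0.09 -0.05  0.02] w 35.5 xaxis yaw -178.47 zaxis [-0.41 -0.01 -0.91] q [ 0.14  0.6   1.36  0.05  1.6  -1.47]
(24, 34, 1) -> [-0.034, -0.004, 0.012, -0.002, -0.001, 0.0] world [673.6 161.4  58.5]
(20, 36.5, 0.5) -> [0.063, -0.001, -0.36, 0.0, -0.071, 0.0] world [674.6 161.4  54.8]
(15, 39.5, 0.5) -> [0.204, 0.003, -0.777, 0.003, -0.158, 0.0] world [676.  161.5  50.6]
(10, 42, 0.5) -> [0.333, 0.006, -1.206, 0.005, -0.246, 0.0] world [677.3 161.5  46.3]
(5, 43, 0.5) -> [0.348, 0.006, -1.643, 0.007, -0.333, -0.0] world [677.5 161.5  41.9]
(0, 43, 0) -> [0.303, 0.005, -2.137, 0.009, -0.42, -0.0] world [677.  161.5  37. ]
```

Emit:
apply_moves:
  targets:
    - [0.07, 0, -0.18, 0, -0.035, 0, 3]
    - [0.13, 0, -0.36, 0, -0.071, 0, 3]
    - [0.2, 0, -0.57, 0.002, -0.115, 0, 3]
    - [0.27, 0, -0.78, 0.003, -0.158, 0, 3]
    - [0.35, 0, -1.0, 0.004, -0.2, 0, 3]
    - [0.42, 0, -1.2, 0.005, -0.246, 0, 3]
    - [0.44, 0, -1.42, 0.006, -0.29, 0, 3]
    - [0.44, 0, -1.42, 0.006, -0.29, 0, 3]
    - [0.44, 0, -1.42, 0.006, -0.29, 0, 3]
    - [0.44, 0, -1.42, 0.006, -0.29, 0, 3]

```text
t: 20.8
ee_pos: [678.8, 161.8, 44.6]
eef_rot: [-0.065, -0.013, 0.998, -0.001]
contact_force: [-2.3, -0.1, 2.7]
width: 0.376
```

```bash
python3 st.py; python3 - <<'E'
from ins import *
p,st=cap('wrist'); save(p['pixels'],'w8')
show(1,[(5,43,.5),(0,44,0)],11,3,True)
E
```

```text
t 20.8 pos [678.8  161.81  44.61] F [-2.3  -0.05  2.67] Tq [0.18 0.36 0.03] w 35.8 xaxis yaw -178.49 zaxis [-0.13 -0.   -0.99] q [ 0.15  0.45  1.56  0.02  1.26 -1.45]
(5, 43, 0.5) -> [-0.13, -0.025, -0.253, 0.001, -0.043, 0.0] world [677.5 161.5  41.9]
(0, 44, 0) -> [-0.075, -0.024, -0.747, 0.003, -0.13, -0.0] world [678.  161.5  37. ]
```

View pics/w8.png

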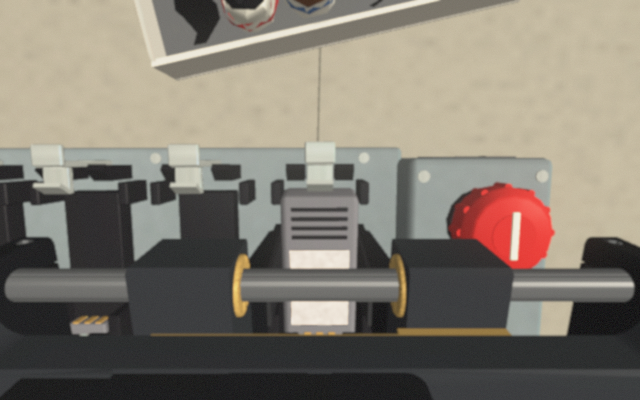

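Emit:
apply_moves:
  targets:
    - [0, 0, -0.2, 0, -0.04, 0, 3]
    - [0, 0, -0.4, 0.001, -0.08, 0, 3]
    - [0, 0, -0.6, 0.002, -0.11, 0, 3]
    - [0, 0, -0.8, 0.003, -0.13, 0, 3]
    - [0, 0, -0.85, 0.003, -0.14, 0, 3]
    - [0, 0, -0.85, 0.003, -0.14, 0, 3]
    - [0, 0, -0.85, 0.003, -0.14, 0, 3]
    - [0, 0, -0.85, 0.003, -0.14, 0, 3]
    - [0, 0, -0.85, 0.003, -0.14, 0, 3]
    - [0, 0, -0.85, 0.003, -0.14, 0, 3]

```text
t: 22.1
ee_pos: [678.3, 161.6, 37.0]
eef_rot: [0.004, -0.013, 1.0, -0.0]
contact_force: [-8.8, -0.7, 8.6]
width: 0.377
```

```bash
python3 st.py; python3 - <<'E'
from ins import *
p,st=cap('wrist'); save(p['pixels'],'w9')
show(1,[(0,44,0)],11,3,True)
E
```

```text
t 22.1 pos [678.31 161.59  36.99] F [-8.78 -0.66  8.6 ] Tq [0.09 1.02 0.  ] w 35.8 xaxis yaw -178.5 zaxis [ 0.01 -0.   -1.  ] q [ 0.16  0.37  1.67 -0.    1.09 -1.44]
(0, 44, 0) -> [-0.03, -0.011, 0.0, 0.0, 0.009, -0.0] world [678.  161.5  37. ]
```

View pics/w9.png

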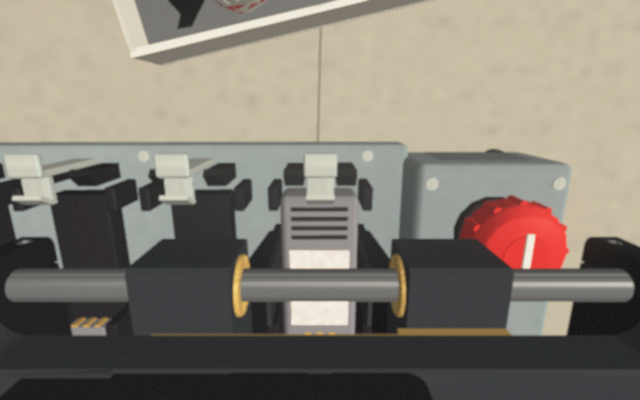

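Emit:
apply_moves:
  targets:
    - [-0.15, 0, 0, 0, 0, 0, 3]
    - [-0.3, 0, 0, 0, 0, 0, 3]
    - [-0.3, 0, 0.05, 0, 0, 0, 5]
    - [-0.3, 0, 0.05, 0, 0, 0, 5]
    - [-0.3, 0, 0.05, 0, 0, 0, 5]
    - [-0.3, 0, 2, 0, 0, 0, 5]
    - [-0.3, 0, 6, 0, 0, 0, 5]
    - [-4, 0, 11, 0, 0, 0, 5]
    - [-4, 0, 11, 0, 0, 0, 5]
    - [-4, 0, 11, 0, 0, 0, 5]

```text
t: 23.4
ee_pos: [638.6, 161.5, 146.8]
eef_rot: [0.006, -0.013, 1.0, -0.0]
contact_force: [-0.1, -0.4, -0.7]
width: 0.53
```

```bash
python3 st.py; python3 - <<'E'
from ins import *
np.set_printoptions(suppress=True,precision=1)
p,st=cap('wrist'); save(p['pixels'],'w10'); w=cloud(p,st)
for x in range(-38,20,4):
    c=np.array([O[1][0]+x*np.cos(PSI),O[1][1]+x*np.sin(PSI)]); d=w[...,:2]-c; m=(abs(d[...,0])<2)&(abs(d[...,1])<14)&(w[...,2]<120); print(x,m.sum(),np.nanmedian(w[m][:,2]) if m.sum() else '')
E
```

```text
t 23.4 pos [638.64 161.5  146.78] F [-0.1  -0.38 -0.71] Tq [ 0.14 -0.17  0.07] w 50.4 xaxis yaw -178.5 zaxis [ 0.01 -0.   -1.  ] q [ 0.17  0.18  1.7  -0.    1.25 -1.43]
-38 270 54.33969004502154
-34 145 55.26093886952941
-30 184 55.30499866559222
-26 164 55.19780339912205
-22 171 55.21883375337336
-18 159 55.1083914263678
-14 173 55.059922109920024
-10 158 55.225106295472926
-6 160 55.240062851146206
-2 158 55.34222095083368
2 153 55.27023268948824
6 156 55.279942816124645
10 153 55.195026043659766
14 27 55.20368525135831
18 0
```

View pics/w10.png

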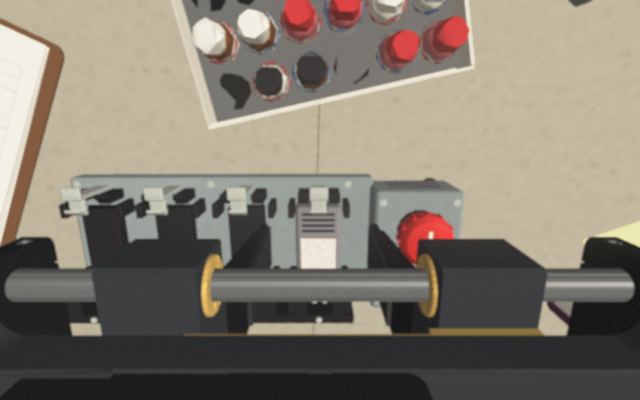

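```bash
python3 pk.py top t3; python3 - <<'E'
from ins import *
a=np.radians(53.6); g=R.from_euler('z',a+np.pi)*R.from_matrix(np.diag([1.,-1,-1]))
print(rel([442.8,335.2,120],g))
E
```

```text
[638.1 161.4 145.3] 23.45
pack c [449.  345.4] LW [80.1 35.7] yaw 53.8 gold 12 35.6 green 0.0 px [267. 229.] z 21.3
pack c [428.  -11.6] LW [77.2 35.3] yaw -15.7 gold 0 0.0 green 0.0 px [379. 236.] z 21.3
pack c [408.5 638.3] LW [79.4 36.2] yaw -76.4 gold 3 0.0 green 0.48 px [175. 239.] z 21.1
pack c [ 401.5 -192.2] LW [79.4 36.1] yaw -34.5 gold 12 36.3 green 0.0 px [434. 248.] z 21.5
[-19.508  17.395  -2.435  -0.003   0.008   0.909]
```

View pics/t3.png

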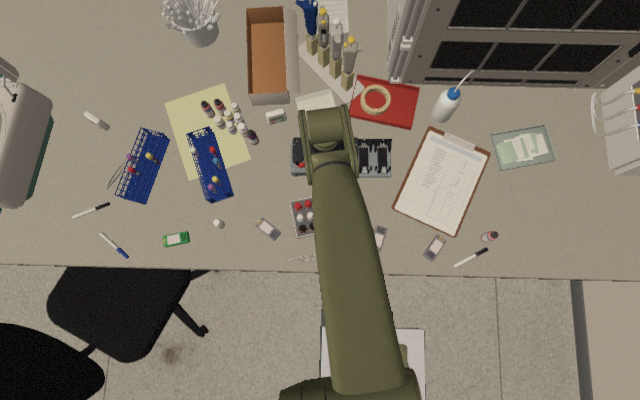

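Emit:
apply_moves:
  targets:
    - [-4, 3.5, 0, 0, 0, 0.18, 6.2]
    - [-8, 7, 0, 0, 0, 0.36, 6.2]
    - [-12, 10.5, 0, 0, 0, 0.54, 6.2]
    - [-16, 14, 0, 0, 0, 0.72, 6.2]
    - [-19.5, 17.4, 0, 0, 0.008, 0.9, 6.2]
    - [-19.5, 17.4, -4, 0, 0.008, 0.909, 6.2]
    - [-19.5, 17.4, -8, 0, 0.008, 0.909, 6.2]
    - [-19.5, 17.4, -9.5, 0, 0.008, 0.909, 6.2]
    - [-19.5, 17.4, -9.5, 0, 0.008, 0.909, 6.2]
    - [-19.5, 17.4, -9.5, 0, 0.008, 0.909, 6.2]

```text
t: 24.75
ee_pos: [444.7, 336.0, 52.1]
eef_rot: [0.002, -0.451, 0.893, 0.002]
contact_force: [-0.1, 0.5, 0.1]
width: 0.647
```

```bash
python3 st.py;  python3 - <<'E'
from ins import *
p,st=cap('wrist'); save(p['pixels'],'w11')
a=np.radians(53.6); g=R.from_euler('z',a+np.pi)*R.from_matrix(np.diag([1.,-1,-1]))
print(rel([442.8,335.2,3],g))
E
```

```text
t 24.75 pos [444.67 335.97  52.13] F [-0.07  0.48  0.11] Tq [ 0.1  -0.08  0.02] w 61.5 xaxis yaw -126.45 zaxis [ 0.    0.01 -1.  ] q [ 0.55  0.08  1.99  0.    1.07 -1.96]
[-0.201 -0.09  -4.949 -0.006  0.002  0.001]
```

View pics/w11.png

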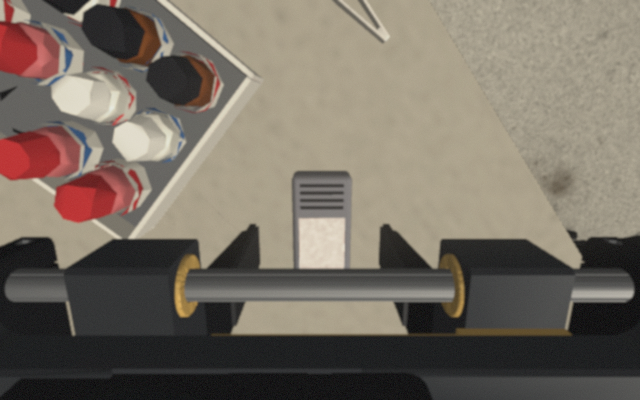

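Emit:
apply_moves:
  targets:
    - [-0.2, -0.1, -2.5, -0.006, 0.002, 0, 6.2]
    - [-0.2, -0.1, -4.5, -0.006, 0.002, 0, 6.2]
    - [-0.2, -0.1, -4.95, -0.006, 0.002, 0, 6.2]
    - [-0.2, -0.1, -4.95, -0.006, 0.002, 0, 6.2]
    - [-0.2, -0.1, -4.95, -0.006, 0.002, 0, 3]
    - [-0.2, -0.1, -4.95, -0.006, 0.002, 0, 3]
    - [-0.2, -0.1, -4.95, -0.006, 0.002, 0, 3]
    - [-0.2, -0.1, -4.95, -0.006, 0.002, 0, 3]
    - [-0.2, -0.1, -4.95, -0.006, 0.002, 0, 3]
    - [-0.2, -0.1, -4.95, -0.006, 0.002, 0, 3]
  newtons: 35

```text
t: 26.05
ee_pos: [441.6, 334.6, 1.4]
eef_rot: [-0.001, -0.451, 0.893, -0.0]
contact_force: [-1.1, -0.5, 2.4]
width: 0.376
```

```bash
python3 st.py;  python3 - <<'E'
from ins import *
a=np.radians(53.6);s=robot.state(); print('gx',(np.array([448.7,343.2])-s['ee_pos'][:2])@[np.cos(a),np.sin(a)])
show(2,[(0,10,90),(24,10,60),(24,10,14)],10,3,True)
E
```

```text
t 26.05 pos [441.57 334.57   1.43] F [-1.13 -0.49  2.38] Tq [ 0.12 -0.08  0.01] w 35.8 xaxis yaw -126.42 zaxis [-0. -0. -1.] q [ 0.55  0.15  2.01 -0.    0.98 -1.95]
gx 11.175964038810779
(0, 10, 90) -> [20.514, -23.582, 12.557, 0.0, -0.003, -0.909] world [646.7  98.8 127. ]
(24, 10, 60) -> [21.068, -23.567, 11.564, -0.2, 0.382, -0.895] world [652.3  98.9 117.1]
(24, 10, 14) -> [21.068, -23.567, 6.964, -0.2, 0.382, -0.895] world [652.3  98.9  71.1]
```

Emit:
apply_moves:
  targets:
    - [0, 0, 5, 0, 0, 0, 3]
    - [0, 0, 10, 0, 0, 0, 3]
    - [2, -2, 14, 0, 0, -0.1, 3]
    - [6, -6.5, 14, 0, 0, -0.28, 3]
    - [10, -11, 14, 0, 0, -0.46, 3]
    - [14, -15.5, 14, 0, 0, -0.64, 3]
    - [17.5, -20, 14, 0, 0, -0.82, 3]
    - [20.5, -23.6, 14, 0, 0, -0.909, 3]
    - [20.5, -23.6, 12.5, 0, 0, -0.909, 3]
    - [20.5, -23.6, 12.5, 0, 0, -0.909, 3]

```text
t: 27.3
ee_pos: [644.2, 98.6, 123.0]
eef_rot: [-0.004, -0.013, 1.0, 0.001]
contact_force: [0.2, 0.1, -0.9]
width: 0.382
```

```bash
python3 st.py;python3 held.py; python3 - <<'E'
from ins import *
p,st=cap('wrist'); save(p['pixels'],'w12')
show(2,[(24,10,60),(24,10,14)],11.2,1.5,True)
E
```

```text
t 27.3 pos [644.2   98.59 123.04] F [ 0.18  0.12 -0.94] Tq [ 0.06 -0.08 -0.01] w 36.3 xaxis yaw -178.49 zaxis [-0.01  0.   -1.  ] q [ 0.07  0.2   1.72  0.    1.23 -1.53]
n 3136 x [11.2 21.4 27.6] y [-16.2  -0.2  16.2] z [-20.9 -19.2  -5. ]
plane z= -25.969883542382817 slopes deg [21.   0.4]
(24, 10, 60) -> [0.55, -0.064, -0.887, -0.012, 0.413, -0.001] world [650.5  98.9 116.2]
(24, 10, 14) -> [0.55, -0.064, -5.487, -0.012, 0.413, -0.001] world [650.5  98.9  70.2]
```

View pics/w12.png

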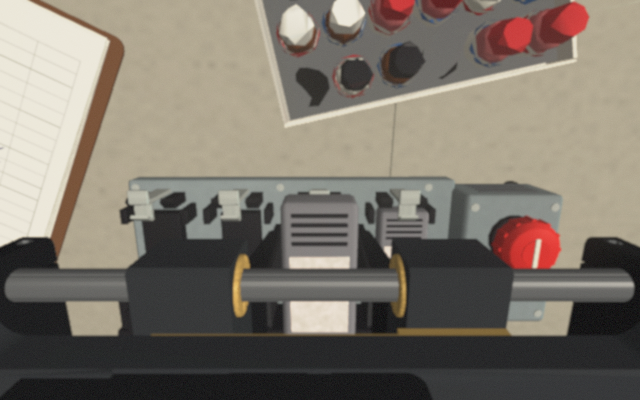

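Emit:
apply_moves:
  targets:
    - [0.3, -0.05, -0.5, -0.005, 0.18, 0, 3]
    - [0.6, -0.06, -0.9, -0.01, 0.36, 0, 3]
    - [0.6, -0.06, -0.9, -0.012, 0.413, 0, 3]
    - [0.6, -0.06, -2.5, -0.012, 0.413, 0, 3]
    - [0.6, -0.06, -4, -0.012, 0.413, 0, 3]
    - [0.6, -0.06, -5, -0.012, 0.413, 0, 3]
    - [0.6, -0.06, -5.5, -0.012, 0.413, 0, 3]
    - [0.6, -0.06, -5.5, -0.012, 0.413, 0, 3]
    - [0.6, -0.06, -5.5, -0.012, 0.413, 0, 3]
    - [0.6, -0.06, -5.5, -0.012, 0.413, 0, 3]

```text
t: 28.65
ee_pos: [652.9, 97.8, 71.9]
eef_rot: [-0.206, -0.013, 0.978, -0.003]
contact_force: [0.6, 1.3, -1.1]
width: 0.378
```

```bash
python3 st.py;python3 held.py; python3 - <<'E'
from ins import *
p,st=cap('wrist'); save(p['pixels'],'w13')
show(2,[(24,10,14),(24,18,2),(24,30,1)],12.2,1.5,True)
E
```

```text
t 28.65 pos [652.86  97.85  71.89] F [ 0.62  1.3  -1.14] Tq [ 0.08 -0.49  0.09] w 35.9 xaxis yaw -178.52 zaxis [-0.4  -0.01 -0.92] q [ 0.06  0.52  1.44  0.01  1.59 -1.54]
n 3138 x [11.5 21.7 28. ] y [-16.2  -0.2  16.2] z [-20.9 -19.2  -5.1]
plane z= -26.019958564514273 slopes deg [21.   0.3]
(24, 10, 14) -> [-0.308, 0.099, -0.105, 0.0, 0.004, 0.0] world [649.6  98.8  70.6]
(24, 18, 2) -> [0.492, 0.12, -1.305, 0.0, 0.004, 0.0] world [657.6  99.   58.6]
(24, 30, 1) -> [1.692, 0.151, -1.405, 0.0, 0.004, 0.0] world [669.6  99.4  57.6]
```

View pics/w13.png

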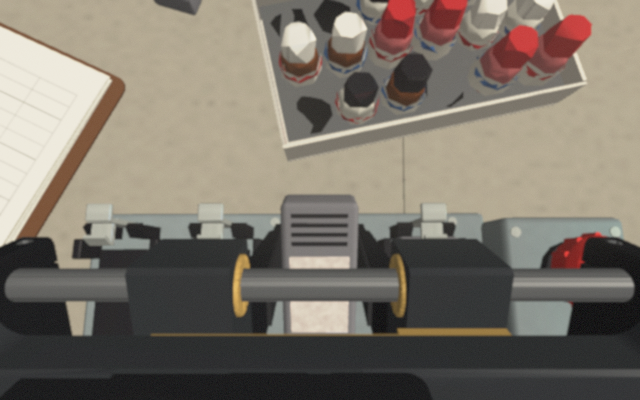

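Emit:
apply_moves:
  targets:
    - [-0.1, 0.1, -0.5, 0, 0.004, 0, 3]
    - [0.2, 0.12, -1.0, 0, 0.004, 0, 3]
    - [0.5, 0.12, -1.3, 0, 0.004, 0, 3]
    - [0.8, 0.12, -1.4, 0, 0.004, 0, 3]
    - [1.1, 0.13, -1.4, 0, 0.004, 0, 3]
    - [1.4, 0.14, -1.4, 0, 0.004, 0, 3]
    - [1.7, 0.15, -1.4, 0, 0.004, 0, 3]
    - [1.7, 0.15, -1.4, 0, 0.004, 0, 3]
    - [1.7, 0.15, -1.4, 0, 0.004, 0, 3]
    - [1.7, 0.15, -1.4, 0, 0.004, 0, 3]

```text
t: 30.0
ee_pos: [669.1, 99.3, 56.7]
eef_rot: [-0.209, -0.013, 0.978, -0.003]
contact_force: [-0.4, -0.8, -2.1]
width: 0.378
```

```bash
python3 st.py;python3 - <<'E'
from ins import *
p,st=cap('wrist'); save(p['pixels'],'w14')
show(2,[(24,30,1),(24,34.5,1)],12.2,1.5,True)
E
```

```text
t 30.0 pos [669.11  99.33  56.72] F [-0.44 -0.85 -2.07] Tq [ 0.08 -0.41  0.02] w 36.0 xaxis yaw -178.52 zaxis [-0.41 -0.01 -0.91] q [ 0.06  0.57  1.4   0.01  1.59 -1.54]
(24, 30, 1) -> [0.055, 0.002, 0.087, 0.0, -0.002, 0.0] world [669.6  99.4  57.6]
(24, 34.5, 1) -> [0.505, 0.013, 0.087, 0.0, -0.002, 0.0] world [674.1  99.5  57.6]
```

View pics/w14.png

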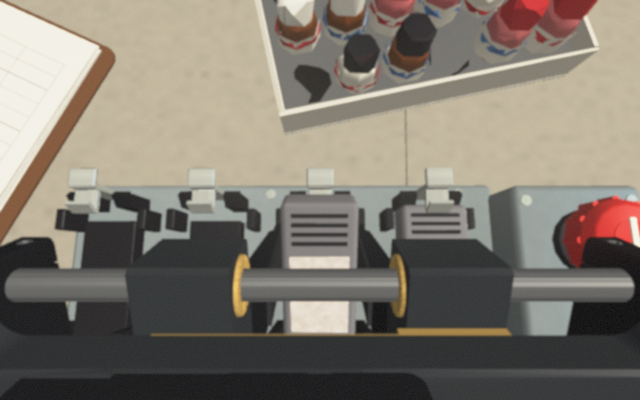

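Emit:
apply_moves:
  targets:
    - [0.1, 0, 0.05, 0, 0, 0, 3]
    - [0.2, 0, 0.05, 0, 0, 0, 3]
    - [0.3, 0, 0.05, 0, 0, 0, 3]
    - [0.4, 0.01, 0.05, 0, 0, 0, 3]
    - [0.5, 0.01, 0.05, 0, 0, 0, 3]
    - [0.5, 0.01, 0.05, 0, 0, 0, 3]
    - [0.5, 0.01, 0.05, 0, 0, 0, 3]
    - [0.5, 0.01, 0.05, 0, 0, 0, 3]
    - [0.5, 0.01, 0.05, 0, 0, 0, 3]
    - [0.5, 0.01, 0.05, 0, 0, 0, 3]

```text
t: 31.3
ee_pos: [674.3, 99.5, 57.6]
eef_rot: [-0.209, -0.013, 0.978, -0.003]
contact_force: [-2.8, 0.2, -1.1]
width: 0.374
```

```bash
python3 st.py; python3 - <<'E'
from ins import *
show(2,[(24,34,1),(20,36.5,.5),(15,39.5,.5),(10,42,0.5),(7.4,43,.5)],12.2,1.5,True)
E
```

```text
t 31.3 pos [674.33  99.47  57.6 ] F [-2.78  0.24 -1.12] Tq [0.1  0.07 0.03] w 35.5 xaxis yaw -178.51 zaxis [-0.41 -0.01 -0.91] q [ 0.06  0.58  1.38  0.01  1.59 -1.54]
(24, 34, 1) -> [-0.07, -0.001, 0.0, 0.0, -0.001, 0.0] world [673.6  99.5  57.6]
(20, 36.5, 0.5) -> [0.034, 0.002, -0.383, 0.002, -0.071, 0.0] world [674.7  99.5  53.8]
(15, 39.5, 0.5) -> [0.184, 0.006, -0.814, 0.004, -0.158, 0.0] world [676.2  99.5  49.5]
(10, 42, 0.5) -> [0.323, 0.009, -1.256, 0.007, -0.246, 0.0] world [677.6  99.6  45. ]
(7.4, 43, 0.5) -> [0.38, 0.011, -1.489, 0.008, -0.291, 0.0] world [678.1  99.6  42.7]
```

Emit:
apply_moves:
  targets:
    - [0.05, 0, -0.19, 0.001, -0.035, 0, 3]
    - [0.09, 0, -0.38, 0.002, -0.071, 0, 3]
    - [0.16, 0, -0.6, 0.003, -0.115, 0, 3]
    - [0.22, 0, -0.82, 0.004, -0.158, 0, 3]
    - [0.3, 0, -1.04, 0.005, -0.2, 0, 3]
    - [0.37, 0.01, -1.26, 0.007, -0.246, 0, 3]
    - [0.41, 0.01, -1.49, 0.008, -0.291, 0, 3]
    - [0.41, 0.01, -1.49, 0.008, -0.291, 0, 3]
    - [0.41, 0.01, -1.49, 0.008, -0.291, 0, 3]
    - [0.41, 0.01, -1.49, 0.008, -0.291, 0, 3]

```text
t: 32.55
ee_pos: [678.5, 99.6, 43.0]
eef_rot: [-0.065, -0.013, 0.998, -0.001]
contact_force: [-5.7, -0.2, 0.8]
width: 0.376
```

```bash
python3 st.py; python3 - <<'E'
from ins import *
p,st=cap('wrist'); save(p['pixels'],'w15')
show(2,[(7.4,43,.5),(0,43.5,0)],12.2,1.5,True)
E
```

```text
t 32.55 pos [678.54  99.58  43.01] F [-5.74 -0.18  0.78] Tq [-0.01  0.58  0.  ] w 35.8 xaxis yaw -178.51 zaxis [-0.13 -0.   -0.99] q [ 0.07  0.42  1.59  0.01  1.25 -1.53]
(7.4, 43, 0.5) -> [-0.045, 0.0, -0.033, -0.0, -0.001, 0.0] world [678.1  99.6  42.7]
(0, 43.5, 0) -> [-0.058, -0.0, -0.755, 0.003, -0.13, 0.0] world [678.   99.6  35.5]
```

View pics/w15.png

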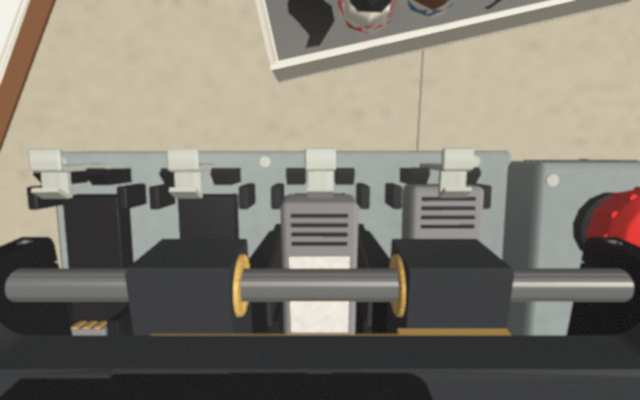

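Emit:
apply_moves:
  targets:
    - [-0.05, 0, -0.2, 0, -0.04, 0, 3]
    - [-0.1, 0, -0.4, 0.001, -0.08, 0, 3]
    - [-0.12, 0, -0.6, 0.002, -0.11, 0, 3]
    - [-0.12, 0, -0.77, 0.003, -0.13, 0, 3]
    - [-0.12, 0, -0.83, 0.003, -0.14, 0, 3]
    - [-0.12, 0, -0.83, 0.003, -0.14, 0, 3]
    - [-0.12, 0, -0.83, 0.003, -0.14, 0, 3]
    - [-0.12, 0, -0.83, 0.003, -0.14, 0, 3]
    - [-0.12, 0, -0.83, 0.003, -0.14, 0, 3]
    - [-0.12, 0, -0.83, 0.003, -0.14, 0, 3]

```text
t: 33.85
ee_pos: [677.8, 99.6, 35.6]
eef_rot: [0.006, -0.013, 1.0, -0.0]
contact_force: [-5.6, -0.6, 6.1]
width: 0.375
```

```bash
python3 st.py; python3 - <<'E'
from ins import *
p,st=cap('wrist'); save(p['pixels'],'w16')
show(2,[(0,43.5,0)],12.2,1.5,True)
E
```

```text
t 33.85 pos [677.8   99.57  35.62] F [-5.64 -0.57  6.06] Tq [0.02 1.07 0.02] w 35.7 xaxis yaw -178.51 zaxis [ 0.01 -0.   -1.  ] q [ 0.07  0.35  1.7  -0.    1.08 -1.53]
(0, 43.5, 0) -> [0.02, -0.001, -0.013, 0.0, 0.011, 0.0] world [678.   99.6  35.5]
```

View pics/w16.png

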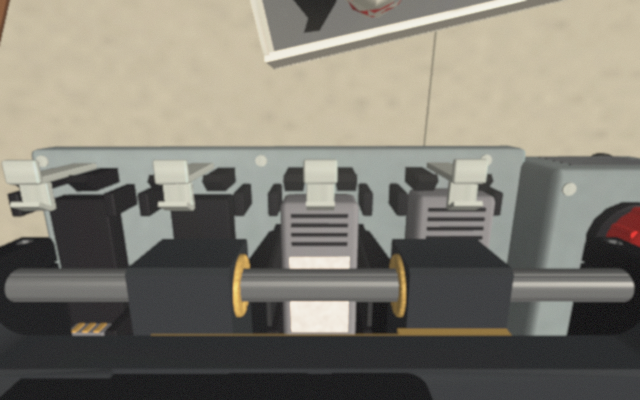

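Emit:
apply_moves:
  targets:
    - [-0.15, 0, 0, 0, 0, 0, 3]
    - [-0.3, 0, 0, 0, 0, 0, 3]
    - [-0.3, 0, 0.05, 0, 0, 0, 5]
    - [-0.3, 0, 0.05, 0, 0, 0, 5]
    - [-0.3, 0, 0.05, 0, 0, 0, 5]
    - [-0.3, 0, 2, 0, 0, 0, 5]
    - [-0.3, 0, 6, 0, 0, 0, 5]
    - [-4, 0, 11, 0, 0, 0, 5]
    - [-4, 0, 11, 0, 0, 0, 5]
    - [-4, 0, 11, 0, 0, 0, 5]

```text
t: 35.15
ee_pos: [637.6, 99.6, 145.6]
eef_rot: [0.006, -0.013, 1.0, -0.0]
contact_force: [-0.1, 0.1, -0.9]
width: 0.524
```

```bash
cat > seat.py <<'E'
from ins import *
import sys
np.set_printoptions(suppress=True,precision=1)
p,st=cap('wrist'); save(p['pixels'],sys.argv[1]); w=cloud(p,st)
for b in (1,2,3,4):
  r=[]
  for x in range(-34,20,6):
    c=np.array([O[b][0]+x*np.cos(PSI),O[b][1]+x*np.sin(PSI)]); d=w[...,:2]-c; m=(abs(d[...,0])<2)&(abs(d[...,1])<13)&(w[...,2]<120); r.append(np.nanmedian(w[m][:,2]).round(1) if m.sum()>20 else None)
  print(b,r)
E
python3 st.py; python3 seat.py w17; python3 pk.py top
```

```text
t 35.15 pos [637.61  99.59 145.65] F [-0.14  0.12 -0.88] Tq [ 0.03 -0.14 -0.  ] w 49.9 xaxis yaw -178.51 zaxis [ 0.01  0.   -1.  ] q [ 0.07  0.16  1.73 -0.    1.24 -1.52]
1 [np.float64(55.4), np.float64(55.3), np.float64(55.2), np.float64(54.9), np.float64(55.4), np.float64(55.4), None, None, None]
2 [np.float64(55.6), np.float64(55.4), np.float64(55.4), np.float64(55.2), np.float64(55.6), np.float64(55.5), np.float64(55.7), np.float64(55.8), None]
3 [np.float64(30.7), np.float64(35.2), np.float64(35.0), np.float64(35.0), np.float64(35.2), np.float64(35.0), np.float64(35.1), None, None]
4 [np.float64(27.4), np.float64(35.1), np.float64(35.1), np.float64(35.0), np.float64(35.0), None, None, None, None]
[637.   99.5 144.1] 35.2
pack c [408.7 638.4] LW [80.  35.9] yaw -76.0 gold 3 0.0 green 0.48 px [175. 239.] z 21.3
pack c [ 401.7 -191.9] LW [78.9 36. ] yaw -35.7 gold 11 36.8 green 0.0 px [434. 248.] z 21.7
```

View pics/w17.png

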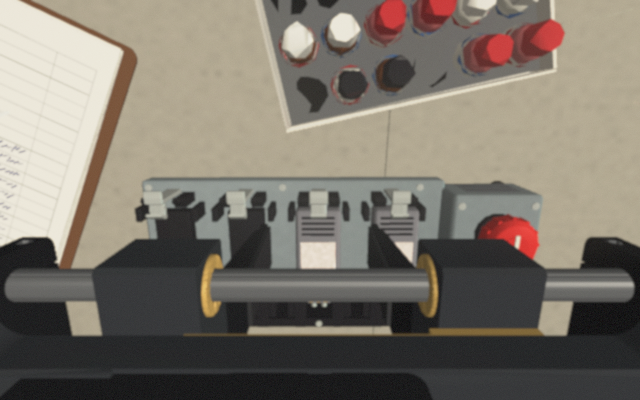

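Emit:
apply_moves:
  targets:
    - [-3, -2, 3, 0, 0, -0.17, 6.2]
    - [-6, -4, 6, 0, 0, -0.34, 6.2]
    - [-9, -6, 9, 0, 0, -0.52, 6.2]
    - [-12, -8, 10.5, 0, 0, -0.7, 6.2]
    - [-15, -10, 10.5, 0, 0, -0.87, 6.2]
    - [-18, -12, 10.5, 0, 0, -1.05, 6.2]
    - [-21, -14, 10.5, 0, 0, -1.22, 6.2]
    - [-24, -15, 10.5, 0, 0, -1.4, 6.2]
    - [-26.7, -16, 10.5, 0, 0, -1.57, 6.2]
    - [-26.7, -16, 10.5, 0, 0, -1.75, 6.2]

```text
t: 36.5
ee_pos: [369.1, -60.9, 248.2]
eef_rot: [0.003, 0.762, 0.648, -0.005]
contact_force: [0.2, -0.1, -1.1]
width: 0.653
```

Emit:
apply_moves:
  targets:
    - [0, 0, 0, 0, 0, -0.17, 6.2]
    - [0, 0, 0, 0, 0, -0.34, 6.2]
    - [0, 0, 0, 0, 0, -0.52, 6.2]
    - [0, 0, 0, 0, 0, -0.7, 6.2]
    - [0, 0, 0, 0, 0, -0.87, 6.2]
    - [0, 0, 0, 0, 0, -1.05, 6.2]
    - [0, 0, 0, 0, 0, -1.22, 6.2]
    - [0, 0, 0, 0, 0, -1.4, 6.2]
    - [0, 0, 0, 0, 0, -1.57, 6.2]
    - [0, 0, 0, 0, 0, -1.7, 6.2]

```text
t: 37.75
ee_pos: [370.0, -60.4, 248.0]
eef_rot: [-0.001, 0.99, -0.143, -0.007]
contact_force: [-0.3, -0.2, -1.0]
width: 0.651
```

```bash
python3 st.py; python3 pk.py wrist w18; python3 pk.py top
```

```text
t 37.75 pos [370.05 -60.44 247.99] F [-0.27 -0.18 -0.97] Tq [ 0.05 -0.02 -0.02] w 61.9 xaxis yaw -16.45 zaxis [-0.01  0.   -1.  ] q [-0.31 -0.55  2.16  0.    1.54  1.55]
[370.  -60.4 248. ] 37.75
pack c [ 401.3 -195. ] LW [80.5 36.4] yaw -34.4 gold 121 34.8 green 0.0 px [427. 105.] z 21.1
pack c [426.2 -13.7] LW [79.1 36.1] yaw 164.1 gold 92 34.3 green 0.0 px [265. 130.] z 21.1
[370.  -60.5 248.1] 37.8
pack c [426.3  -0.8] LW [80.1 31.8] yaw -177.4 gold 6 32.9 green 0.0 px [375. 239.] z 21.0
pack c [408.4 638.1] LW [78.3 35.7] yaw 103.9 gold 4 35.5 green 0.49 px [176. 239.] z 21.4
```

View pics/w18.png

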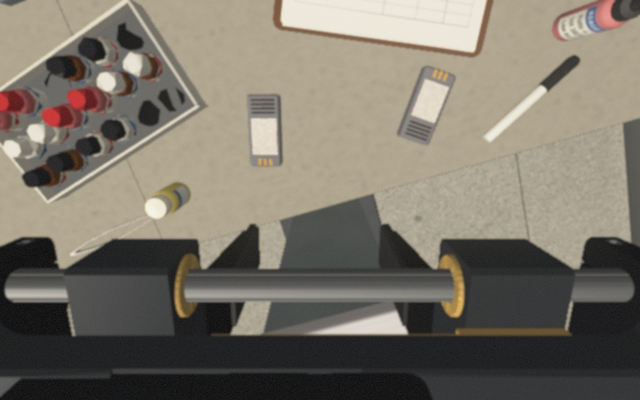

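```bash
cat > gr.py <<'E'
from ins import *
import sys
x,y,yaw,flip,z=[float(v) for v in sys.argv[1:6]]
a=np.radians(yaw); g=R.from_euler('z',a+np.pi*flip)*R.from_matrix(np.diag([1.,-1,-1]))
print(rel([x-10*np.cos(a),y-10*np.sin(a),z],g)); s=robot.state(); print('gx',(np.array([x,y])-s['ee_pos'][:2])@[np.cos(a),np.sin(a)],'lat',(np.array([x,y])-s['ee_pos'][:2])@[-np.sin(a),np.cos(a)],'z',s['ee_pos'][2])
E
python3 gr.py 426.2 -13.7 164.1 1 50
```

```text
[  6.576   4.401 -19.818  -0.004  -0.013   0.005]
gx -41.190526415787765 lat -60.33973013742345 z 248.17635337787414
```

Emit:
apply_moves:
  targets:
    - [2.5, 1.8, -4, 0, 0, 0, 6.2]
    - [4.5, 3, -8, 0, 0, 0, 6.2]
    - [6.6, 4.4, -12, 0, -0.013, 0, 6.2]
    - [6.6, 4.4, -16, 0, -0.013, 0, 6.2]
    - [6.6, 4.4, -18.8, 0, -0.013, 0, 6.2]
    - [6.6, 4.4, -19.8, 0, -0.013, 0.005, 6.2]
    - [6.6, 4.4, -19.8, 0, -0.013, 0.005, 6.2]
    - [6.6, 4.4, -19.8, 0, -0.013, 0.005, 6.2]
    - [6.6, 4.4, -19.8, 0, -0.013, 0.005, 6.2]
    - [6.6, 4.4, -19.8, 0, -0.013, 0.005, 6.2]

```text
t: 39.1
ee_pos: [436.9, -16.6, 52.4]
eef_rot: [-0.002, 0.99, -0.138, 0.002]
contact_force: [0.8, 0.4, 0.0]
width: 0.653
```

```bash
python3 gr.py 426.2 -13.7 164.1 1 3;python3 - <<'E'
from ins import *
p,st=cap('wrist'); save(p['pixels'],'w19')
E
```

```text
[-0.111  0.013 -4.937 -0.003  0.004 -0.   ]
gx 11.106834784596057 lat 0.1800852202675965 z 52.36923971972129
```

View pics/w19.png

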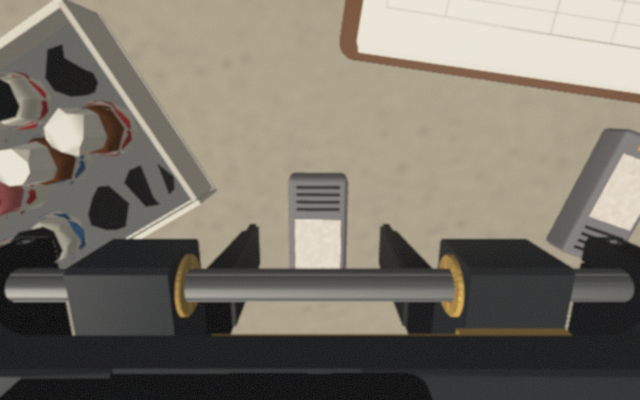

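Emit:
apply_moves:
  targets:
    - [-0.1, 0, -2.5, 0, 0.004, 0, 6.2]
    - [-0.1, 0, -4.4, 0, 0.004, 0, 6.2]
    - [-0.1, 0, -4.85, 0, 0.004, 0, 6.2]
    - [-0.1, 0, -4.85, 0, 0.004, 0, 6.2]
    - [-0.1, 0, -4.85, 0, 0.004, 0, 3]
    - [-0.1, 0, -4.85, 0, 0.004, 0, 3]
    - [-0.1, 0, -4.85, 0, 0.004, 0, 3]
    - [-0.1, 0, -4.85, 0, 0.004, 0, 3]
    - [-0.1, 0, -4.85, 0, 0.004, 0, 3]
    - [-0.1, 0, -4.85, 0, 0.004, 0, 3]
  newtons: 35

```text
t: 40.4
ee_pos: [435.7, -16.4, 3.5]
eef_rot: [-0.002, 0.99, -0.138, -0.001]
contact_force: [0.1, 0.3, 4.8]
width: 0.38
```

```bash
python3 st.py; python3 gr.py 426.2 -13.7 164.1 1 3; python3 - <<'E'
from ins import *
show(3,[(0,10,90)],11.2,3,True)
E
```

```text
t 40.4 pos [435.72 -16.39   3.46] F [0.1  0.26 4.8 ] Tq [ 0.26  0.18 -0.01] w 36.1 xaxis yaw -15.89 zaxis [-0.  0. -1.] q [-0.16 -0.12  2.28  0.    0.98  1.68]
[ 0.01  -0.005 -0.046 -0.003 -0.001 -0.   ]
gx 9.892663931428514 lat 0.019726616144457264 z 3.456827654449331
(0, 10, 90) -> [21.139, 5.311, 12.354, -0.002, 0.005, -2.838] world [647.1  36.7 127. ]
```

Emit:
apply_moves:
  targets:
    - [0, 0, 5, 0, 0, 0, 3]
    - [0, 0, 10, 0, 0, 0.0, 3]
    - [3, 1, 14, 0, 0, 0.17, 3]
    - [6, 2, 15, 0, 0, 0.35, 3]
    - [9, 3, 15, 0, 0, 0.52, 3]
    - [12, 4, 15, 0, 0, 0.7, 3]
    - [15, 5, 15, 0, 0, 0.87, 3]
    - [18, 5.3, 15, 0, 0, 1.05, 3]
    - [21, 5.3, 15, 0, 0, 1.22, 3]
    - [21, 5.3, 15, 0, 0, 1.4, 3]

```text
t: 41.65
ee_pos: [646.2, 36.4, 151.3]
eef_rot: [-0.001, 0.845, 0.535, -0.003]
contact_force: [-0.5, -0.3, -1.4]
width: 0.376
```

Emit:
apply_moves:
  targets:
    - [0, 0, 0, 0, 0, 0.17, 3]
    - [0, 0, 0, 0, 0, 0.35, 3]
    - [0, 0, 0, 0, 0, 0.52, 3]
    - [0, 0, 0, 0, 0, 0.7, 3]
    - [0, 0, 0, 0, 0, 0.87, 3]
    - [0, 0, 0, 0, 0, 1.05, 3]
    - [0, 0, 0, 0, 0, 1.22, 3]
    - [0, 0, -1, 0, 0, 1.4, 3]
    - [0, 0, -2.5, 0, 0, 1.57, 3]
    - [0, 0, -2.5, 0, 0, 1.75, 3]

```text
t: 42.9
ee_pos: [643.3, 36.4, 124.6]
eef_rot: [-0.002, 0.131, 0.991, -0.002]
contact_force: [-0.8, -0.8, -1.2]
width: 0.374
```

```bash
python3 st.py; python3 held.py; python3 - <<'E'
from ins import *
p,st=cap('wrist'); save(p['pixels'],'w20')
show(3,[(0,10,90)],9.9,3.5,True)
E
```

```text
t 42.9 pos [643.33  36.4  124.59] F [-0.83 -0.78 -1.24] Tq [ 0.09 -0.08  0.07] w 35.5 xaxis yaw 164.92 zaxis [-0. -0. -1.] q [-0.03  0.18  1.74 -0.    1.22 -1.33]
n 3683 x [10.4 22.4 30.6] y [-16.2  -0.2  16.1] z [-19.  -17.4  -2.6]
plane z= -22.638308282093526 slopes deg [16.4 -0.2]
(0, 10, 90) -> [0.409, 0.031, 0.134, 0.004, -0.001, 0.296] world [648.4  36.8 127.5]
```

View pics/w20.png

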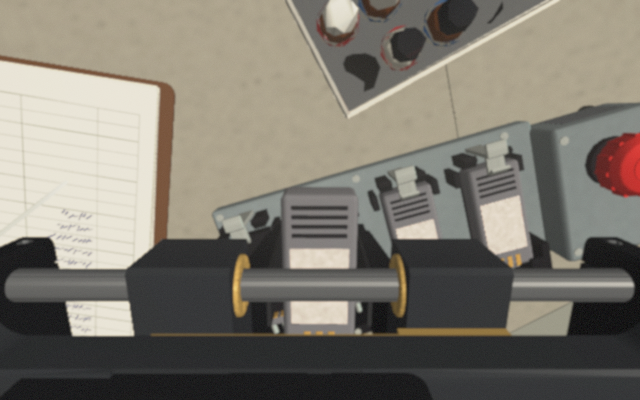

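```bash
python3 - <<'E'
from ins import *
show(3,[(0,10,60),(24,10,60),(24,10,14)],9.7,3.3,True)
E
```

```text
(0, 10, 60) -> [0.429, 0.032, -2.886, 0.004, -0.001, 0.296] world [648.6  36.8  97.3]
(24, 10, 60) -> [0.992, 0.047, -0.893, 0.055, 0.417, 0.29] world [654.3  36.9 117.2]
(24, 10, 14) -> [0.992, 0.047, -5.493, 0.055, 0.417, 0.29] world [654.3  36.9  71.2]
```

Emit:
apply_moves:
  targets:
    - [0.4, 0.03, 0, 0, 0, 0.15, 3]
    - [0.4, 0.03, 0, 0, 0, 0.296, 3]
    - [0.6, 0.04, -0.3, 0.02, 0.15, 0.294, 3]
    - [0.8, 0.04, -0.6, 0.04, 0.3, 0.292, 3]
    - [1.0, 0.05, -0.9, 0.055, 0.417, 0.29, 3]
    - [1.0, 0.05, -3, 0.055, 0.417, 0.29, 3]
    - [1.0, 0.05, -4.7, 0.055, 0.417, 0.29, 3]
    - [1.0, 0.05, -5.4, 0.055, 0.417, 0.29, 3]
    - [1.0, 0.05, -5.4, 0.055, 0.417, 0.29, 3]
    - [1.0, 0.05, -5.4, 0.055, 0.417, 0.29, 3]

```text
t: 44.25
ee_pos: [655.7, 37.1, 75.1]
eef_rot: [-0.206, -0.013, 0.978, -0.002]
contact_force: [0.7, -0.8, -1.6]
width: 0.372
```

```bash
python3 st.py; python3 held.py; python3 - <<'E'
from ins import *
p,st=cap('wrist'); save(p['pixels'],'w21')
show(3,[(24,10,14),(24,18,2),(24,30,1)],9.7,3.3,True)
E
```

```text
t 44.25 pos [655.65  37.05  75.15] F [ 0.75 -0.78 -1.61] Tq [ 0.1  -0.47  0.04] w 35.4 xaxis yaw -178.51 zaxis [-0.4  -0.01 -0.92] q [-0.02  0.51  1.45 -0.02  1.59 -1.61]
n 3662 x [11.  22.9 31.1] y [-16.3  -0.2  16.2] z [-18.9 -17.3  -2.8]
plane z= -22.59141631375354 slopes deg [15.9 -0.5]
(24, 10, 14) -> [-0.163, -0.015, -0.402, -0.001, 0.004, 0.001] world [654.3  36.9  71.2]
(24, 18, 2) -> [0.636, 0.006, -1.602, -0.001, 0.004, 0.001] world [662.2  37.1  59.2]
(24, 30, 1) -> [1.836, 0.038, -1.702, -0.001, 0.004, 0.001] world [674.2  37.4  58.2]
```

View pics/w21.png

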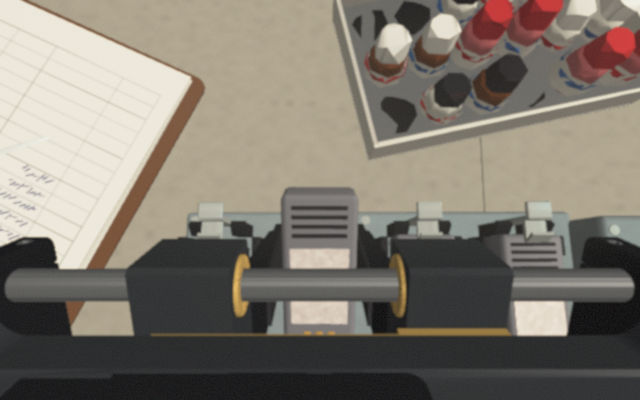

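Emit:
apply_moves:
  targets:
    - [-0.1, 0, -0.7, 0, 0.004, 0, 3]
    - [0.3, 0, -1.2, 0, 0.004, 0, 3]
    - [0.64, 0, -1.5, 0, 0.004, 0, 3]
    - [0.95, 0.01, -1.6, 0, 0.004, 0, 3]
    - [1.25, 0.02, -1.62, 0, 0.004, 0, 3]
    - [1.55, 0.03, -1.62, 0, 0.004, 0, 3]
    - [1.85, 0.04, -1.62, 0, 0.004, 0, 3]
    - [1.85, 0.04, -1.62, 0, 0.004, 0, 3]
    - [1.85, 0.04, -1.62, 0, 0.004, 0, 3]
    - [1.85, 0.04, -1.62, 0, 0.004, 0, 3]

```text
t: 45.6
ee_pos: [673.7, 37.5, 57.4]
eef_rot: [-0.209, -0.013, 0.978, -0.002]
contact_force: [0.2, 1.0, -1.1]
width: 0.379
```

```bash
python3 st.py; python3 - <<'E'
from ins import *
p,st=cap('wrist'); save(p['pixels'],'w22')
show(3,[(24,30,1),(24,34,1)],9.7,3.3,True)
E
```

```text
t 45.6 pos [673.71  37.45  57.38] F [ 0.15  1.03 -1.07] Tq [ 0.1  -0.54  0.01] w 36.0 xaxis yaw -178.5 zaxis [-0.41 -0.01 -0.91] q [-0.02  0.57  1.4  -0.02  1.59 -1.61]
(24, 30, 1) -> [0.058, -0.005, 0.083, -0.001, -0.002, 0.001] world [674.2  37.4  58.2]
(24, 34, 1) -> [0.458, 0.006, 0.083, -0.001, -0.002, 0.001] world [678.2  37.5  58.2]
```

View pics/w22.png

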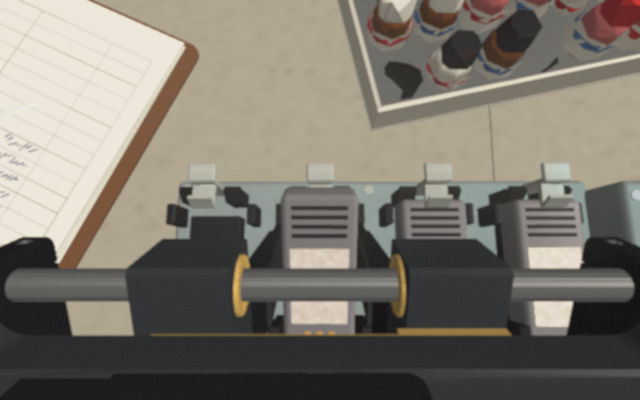

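Emit:
apply_moves:
  targets:
    - [0.1, 0, 0.05, 0, 0, 0, 3]
    - [0.2, 0, 0.05, 0, 0, 0, 3]
    - [0.3, 0, 0.05, 0, 0, 0, 3]
    - [0.4, 0, 0.05, 0, 0, 0, 3]
    - [0.5, 0, 0.05, 0, 0, 0, 3]
    - [0.5, 0, 0.05, 0, 0, 0, 3]
    - [0.5, 0, 0.05, 0, 0, 0, 3]
    - [0.5, 0, 0.05, 0, 0, 0, 3]
    - [0.5, 0, 0.05, 0, 0, 0, 3]
    - [0.5, 0, 0.05, 0, 0, 0, 3]

```text
t: 46.9
ee_pos: [678.8, 37.4, 58.3]
eef_rot: [-0.209, -0.013, 0.978, -0.002]
contact_force: [-3.0, -0.3, -1.7]
width: 0.376
```

```bash
python3 st.py; python3 - <<'E'
from ins import *
show(3,[(24,34,1),(20,36.5,.5),(15,39.5,.5),(10,42,0.5),(7.4,43,.5)],9.7,3.3,True)
E
```

```text
t 46.9 pos [678.77  37.42  58.27] F [-2.97 -0.31 -1.75] Tq [ 0.15  0.07 -0.01] w 35.7 xaxis yaw -178.5 zaxis [-0.41 -0.01 -0.91] q [-0.02  0.58  1.39 -0.02  1.59 -1.61]
(24, 34, 1) -> [-0.053, 0.011, -0.004, -0.001, -0.002, 0.001] world [678.2  37.5  58.2]
(20, 36.5, 0.5) -> [0.046, 0.014, -0.368, 0.001, -0.072, 0.001] world [679.2  37.6  54.6]
(15, 39.5, 0.5) -> [0.188, 0.018, -0.772, 0.003, -0.159, 0.0] world [680.7  37.6  50.6]
(10, 42, 0.5) -> [0.316, 0.021, -1.189, 0.005, -0.246, 0.0] world [681.9  37.6  46.4]
(7.4, 43, 0.5) -> [0.367, 0.022, -1.41, 0.006, -0.292, 0.0] world [682.4  37.6  44.2]
```

Emit:
apply_moves:
  targets:
    - [0.05, 0.01, -0.18, 0, -0.035, 0, 3]
    - [0.09, 0.01, -0.37, 0.001, -0.071, 0, 3]
    - [0.16, 0.02, -0.57, 0.002, -0.115, 0, 3]
    - [0.21, 0.02, -0.77, 0.003, -0.158, 0, 3]
    - [0.28, 0.02, -0.98, 0.004, -0.2, 0, 3]
    - [0.33, 0.02, -1.19, 0.005, -0.246, 0, 3]
    - [0.37, 0.02, -1.41, 0.006, -0.291, 0, 3]
    - [0.37, 0.02, -1.41, 0.006, -0.291, 0, 3]
    - [0.37, 0.02, -1.41, 0.006, -0.291, 0, 3]
    - [0.37, 0.02, -1.41, 0.006, -0.291, 0, 3]

```text
t: 48.15
ee_pos: [683.0, 37.6, 44.7]
eef_rot: [-0.065, -0.013, 0.998, -0.001]
contact_force: [-4.0, 0.7, 3.4]
width: 0.377
```

```bash
python3 st.py; python3 - <<'E'
from ins import *
show(3,[(7.4,43,.5),(0,43.5,0)],9.7,3.3,True)
E
```

```text
t 48.15 pos [682.95  37.64  44.66] F [-4.03  0.71  3.38] Tq [0.13 0.44 0.06] w 35.8 xaxis yaw -178.52 zaxis [-0.13 -0.   -0.99] q [-0.02  0.42  1.6  -0.01  1.26 -1.61]
(7.4, 43, 0.5) -> [-0.051, 0.001, -0.048, 0.0, -0.0, 0.0] world [682.4  37.6  44.2]
(0, 43.5, 0) -> [-0.085, 0.0, -0.736, 0.004, -0.129, 0.0] world [682.1  37.6  37.3]
```

Emit:
apply_moves:
  targets:
    - [-0.02, 0, -0.2, 0, -0.04, 0, 3]
    - [-0.05, 0, -0.4, 0.001, -0.08, 0, 3]
    - [-0.08, 0, -0.6, 0.002, -0.11, 0, 3]
    - [-0.08, 0, -0.76, 0.003, -0.13, 0, 3]
    - [-0.08, 0, -0.83, 0.003, -0.14, 0, 3]
    - [-0.08, 0, -0.83, 0.003, -0.14, 0, 3]
    - [-0.08, 0, -0.83, 0.003, -0.14, 0, 3]
    - [-0.08, 0, -0.83, 0.003, -0.14, 0, 3]
    - [-0.08, 0, -0.83, 0.003, -0.14, 0, 3]
    - [-0.08, 0, -0.83, 0.003, -0.14, 0, 3]

```text
t: 49.4
ee_pos: [682.1, 37.6, 37.5]
eef_rot: [0.005, -0.013, 1.0, -0.0]
contact_force: [-6.6, 0.3, 9.0]
width: 0.378
```

```bash
python3 st.py; python3 - <<'E'
from ins import *
p,st=cap('wrist'); save(p['pixels'],'w23')
show(3,[(0,43.5,0)],9.7,3.3,True)
E
```

```text
t 49.4 pos [682.11  37.62  37.51] F [-6.57  0.31  8.96] Tq [0.06 1.19 0.  ] w 36.0 xaxis yaw -178.52 zaxis [ 0.01 -0.   -1.  ] q [-0.02  0.34  1.7  -0.    1.08 -1.62]
(0, 43.5, 0) -> [0.004, 0.003, -0.016, 0.001, 0.01, 0.0] world [682.1  37.6  37.3]
```

View pics/w23.png

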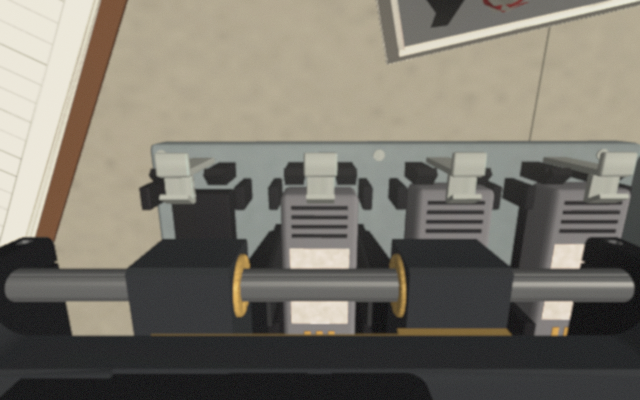

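Seated like the others; release.

Emit:
apply_moves:
  targets:
    - [-0.15, 0, 0, 0, 0, 0, 3]
    - [-0.3, 0, 0, 0, 0, 0, 3]
    - [-0.3, 0, 0.05, 0, 0, 0, 5]
    - [-0.3, 0, 0.05, 0, 0, 0, 5]
    - [-0.3, 0, 0.05, 0, 0, 0, 5]
    - [-0.3, 0, 2, 0, 0, 0, 5]
    - [-0.3, 0, 6, 0, 0, 0, 5]
    - [-4, 0, 11, 0, 0, 0, 5]
    - [-4, 0, 11, 0, 0, 0, 5]
    - [-4, 0, 11, 0, 0, 0, 5]

```text
t: 50.7
ee_pos: [642.0, 37.7, 147.0]
eef_rot: [0.006, -0.013, 1.0, -0.0]
contact_force: [-0.3, -0.1, -0.8]
width: 0.526
```

```bash
python3 st.py; python3 seat.py w24; python3 pk.py top
```

```text
t 50.7 pos [641.96  37.66 147.01] F [-0.28 -0.13 -0.83] Tq [ 0.1  -0.15  0.01] w 50.0 xaxis yaw -178.52 zaxis [ 0.01 -0.   -1.  ] q [-0.02  0.15  1.74 -0.    1.24 -1.62]
1 [np.float64(55.5), np.float64(55.4), np.float64(55.2), np.float64(54.9), None, None, None, None, None]
2 [np.float64(55.4), np.float64(55.4), np.float64(55.3), np.float64(55.3), np.float64(55.5), np.float64(55.9), np.float64(55.8), None, None]
3 [np.float64(55.3), np.float64(55.5), np.float64(55.2), np.float64(55.0), np.float64(55.4), np.float64(55.3), np.float64(55.3), np.float64(55.3), np.float64(54.8)]
4 [np.float64(31.0), np.float64(34.9), np.float64(35.0), np.float64(35.0), np.float64(35.0), np.float64(34.7), np.float64(34.8), None, None]
[641.4  37.7 145.5] 50.75
pack c [408.7 637.9] LW [78.7 36.1] yaw -76.4 gold 2 0.0 green 0.48 px [175. 239.] z 21.0
pack c [ 401.8 -191.9] LW [79.2 36.5] yaw -35.0 gold 12 36.1 green 0.0 px [434. 248.] z 21.4
```

View pics/w24.png

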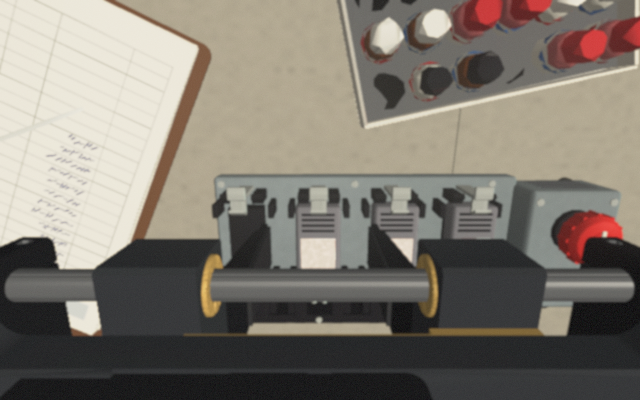

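```bash
python3 gr.py 401.3 -195 -34.4 1 130
```

```text
[-24.812 -22.702  -1.457   0.003   0.008  -0.626]
gx -66.4671419238746 lat -327.4956742358298 z 144.57199933629497
```

Emit:
apply_moves:
  targets:
    - [-4, -3.7, 0, 0, 0, -0.1, 6.2]
    - [-8, -7.4, 0, 0, 0, -0.22, 6.2]
    - [-12, -11, 0, 0, 0, -0.33, 6.2]
    - [-16, -14.7, 0, 0, 0, -0.44, 6.2]
    - [-20, -18.4, 0, 0, 0.008, -0.55, 6.2]
    - [-24.8, -22.7, 0, 0, 0.008, -0.626, 6.2]
    - [-24.8, -22.7, -4, 0, 0.008, -0.626, 6.2]
    - [-24.8, -22.7, -8, 0, 0.008, -0.626, 6.2]
    - [-24.8, -22.7, -9.4, 0, 0.008, -0.626, 6.2]
    - [-24.8, -22.7, -9.4, 0, 0.008, -0.626, 6.2]

```text
t: 52.05
ee_pos: [393.0, -188.7, 50.6]
eef_rot: [-0.001, 0.295, 0.955, -0.001]
contact_force: [0.1, -0.9, -1.0]
width: 0.651
```

```bash
python3 gr.py 401.3 -195 -34.4 1 3;python3 - <<'E'
from ins import *
p,st=cap('wrist'); save(p['pixels'],'w25')
E
```

```text
[ 0.004 -0.063 -4.764  0.002 -0.002 -0.   ]
gx 10.386780023586667 lat -0.4934265128480427 z 50.641170473421816
```

View pics/w25.png

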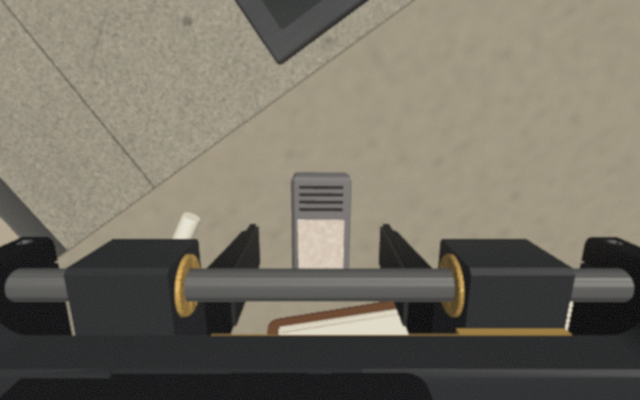

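Emit:
apply_moves:
  targets:
    - [0, -0.05, -2.5, 0, 0, 0, 6.2]
    - [0, -0.05, -4.3, 0, 0, 0, 6.2]
    - [0, -0.05, -4.75, 0, 0, 0, 6.2]
    - [0, -0.05, -4.75, 0, 0, 0, 6.2]
    - [0, -0.05, -4.75, 0, 0, 0, 3]
    - [0, -0.05, -4.75, 0, 0, 0, 3]
    - [0, -0.05, -4.75, 0, 0, 0, 3]
    - [0, -0.05, -4.75, 0, 0, 0, 3]
    - [0, -0.05, -4.75, 0, 0, 0, 3]
    - [0, -0.05, -4.75, 0, 0, 0, 3]
  newtons: 35

```text
t: 53.35
ee_pos: [394.0, -189.9, 4.8]
eef_rot: [0.001, 0.296, 0.955, -0.002]
contact_force: [-0.3, 1.2, 4.9]
width: 0.376
```

```bash
python3 st.py; python3 gr.py 401.3 -195 -34.4 1 3; python3 - <<'E'
from ins import *
show(4,[(0,10,90)],10.3,3,True)
E
```

```text
t 53.35 pos [ 394.01 -189.93    4.79] F [-0.28  1.2   4.93] Tq [ 0.35 -0.07  0.03] w 35.8 xaxis yaw 145.6 zaxis [ 0. -0. -1.] q [-0.57 -0.12  2.28 -0.    0.98 -1.54]
[-0.096  0.058 -0.179  0.004  0.001 -0.   ]
gx 8.880344775580504 lat -0.06608796047665663 z 4.79458896462745
(0, 10, 90) -> [25.56, 16.477, 12.221, 0.004, 0.002, 0.627] world [649.6 -25.2 127. ]
```

Emit:
apply_moves:
  targets:
    - [0, 0, 5, 0, 0, 0, 3]
    - [0, 0, 10, 0, 0, 0, 3]
    - [3, 2, 14, 0, 0, 0.0, 3]
    - [8, 5, 14, 0, 0, 0.13, 3]
    - [13, 8.4, 14, 0, 0, 0.27, 3]
    - [17.5, 11.5, 14, 0, 0, 0.4, 3]
    - [22, 14.5, 14, 0, 0, 0.54, 3]
    - [25.5, 16.5, 14, 0, 0, 0.627, 3]
    - [25.5, 16.5, 12.4, 0, 0, 0.627, 3]
    - [25.5, 16.5, 12.4, 0, 0, 0.627, 3]

```text
t: 54.6
ee_pos: [646.2, -24.9, 124.8]
eef_rot: [-0.002, -0.013, 1.0, -0.001]
contact_force: [-0.4, -0.5, -1.0]
width: 0.38
```

```bash
python3 st.py; python3 held.py; python3 - <<'E'
from ins import *
p,st=cap('wrist'); save(p['pixels'],'w26')
show(4,[(24,10,60),(24,10,14)],8.9,4.6,True)
E
```

```text
t 54.6 pos [646.19 -24.87 124.81] F [-0.37 -0.5  -0.96] Tq [ 0.1  -0.07  0.  ] w 36.1 xaxis yaw -178.49 zaxis [-0. -0. -1.] q [-0.12  0.19  1.73 -0.    1.22 -1.72]
n 3744 x [ 9.9 22.4 31.4] y [-16.3  -0.2  16.1] z [-17.7 -16.1  -2.9]
plane z= -20.331237680223065 slopes deg [13.2  0.1]
(24, 10, 60) -> [0.994, 0.052, -0.906, -0.008, 0.419, 0.0] world [657.1 -25.  118.1]
(24, 10, 14) -> [0.994, 0.052, -5.506, -0.008, 0.419, 0.0] world [657.1 -25.   72.1]
```

View pics/w26.png

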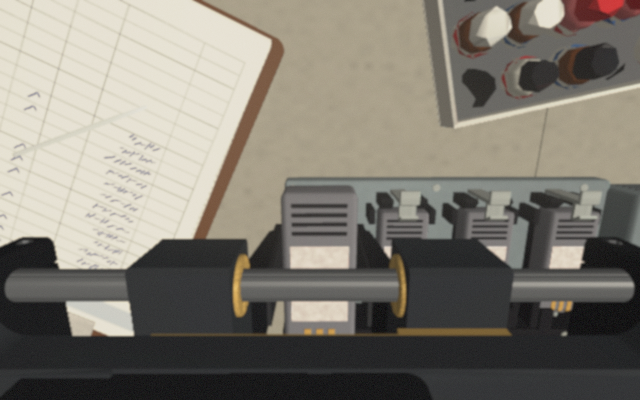

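Emit:
apply_moves:
  targets:
    - [0.3, 0.03, -0.3, -0.004, 0.15, 0, 3]
    - [0.6, 0.04, -0.6, -0.006, 0.3, 0, 3]
    - [1.0, 0.05, -0.9, -0.008, 0.419, 0, 3]
    - [1.0, 0.05, -2.5, -0.008, 0.419, 0, 3]
    - [1.0, 0.05, -4, -0.008, 0.419, 0, 3]
    - [1.0, 0.05, -5, -0.008, 0.419, 0, 3]
    - [1.0, 0.05, -5.4, -0.008, 0.419, 0, 3]
    - [1.0, 0.05, -5.4, -0.008, 0.419, 0, 3]
    - [1.0, 0.05, -5.4, -0.008, 0.419, 0, 3]
    - [1.0, 0.05, -5.4, -0.008, 0.419, 0, 3]

```text
t: 55.95
ee_pos: [659.1, -24.3, 75.1]
eef_rot: [-0.206, -0.013, 0.978, -0.003]
contact_force: [0.2, -0.2, -0.7]
width: 0.375
```

```bash
python3 st.py; python3 held.py; python3 - <<'E'
from ins import *
p,st=cap('wrist'); save(p['pixels'],'w27')
show(4,[(24,10,14),(24,18,2),(24,30,1)],8.8,4.6,True)
E
```

```text
t 55.95 pos [659.12 -24.35  75.07] F [ 0.16 -0.2  -0.67] Tq [ 0.12 -0.45 -0.05] w 35.6 xaxis yaw -178.43 zaxis [-0.4  -0.01 -0.92] q [-0.1   0.52  1.44 -0.05  1.59 -1.69]
n 3747 x [10.4 22.8 31.7] y [-16.3  -0.2  16.2] z [-17.6 -16.   -2.6]
plane z= -20.45903634707354 slopes deg [13.6  0. ]
(24, 10, 14) -> [-0.179, -0.062, -0.278, -0.0, 0.003, -0.001] world [657.2 -25.   72.1]
(24, 18, 2) -> [0.621, -0.041, -1.478, -0.0, 0.003, -0.001] world [665.2 -24.7  60.1]
(24, 30, 1) -> [1.821, -0.01, -1.578, -0.0, 0.003, -0.001] world [677.2 -24.4  59.1]
```

View pics/w27.png

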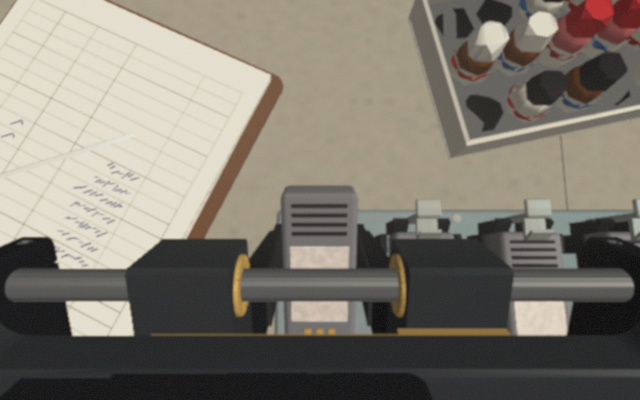

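Emit:
apply_moves:
  targets:
    - [-0.1, -0.05, -0.6, 0, 0.003, 0, 3]
    - [0.3, -0.04, -1.1, 0, 0.003, 0, 3]
    - [0.62, -0.04, -1.4, 0, 0.003, 0, 3]
    - [0.95, -0.03, -1.5, 0, 0.003, 0, 3]
    - [1.25, -0.02, -1.5, 0, 0.003, 0, 3]
    - [1.55, -0.01, -1.5, 0, 0.003, 0, 3]
    - [1.83, -0.01, -1.5, 0, 0.003, 0, 3]
    - [1.83, -0.01, -1.5, 0, 0.003, 0, 3]
    - [1.83, -0.01, -1.5, 0, 0.003, 0, 3]
    - [1.83, -0.01, -1.5, 0, 0.003, 0, 3]

```text
t: 57.3
ee_pos: [676.8, -24.4, 59.1]
eef_rot: [-0.208, -0.013, 0.978, -0.003]
contact_force: [0.3, -0.1, -0.7]
width: 0.378
```

```bash
python3 st.py; python3 - <<'E'
from ins import *
p,st=cap('wrist'); save(p['pixels'],'w28')
show(4,[(24,30,1),(24,34,1)],8.8,4.6,True)
E
```

```text
t 57.3 pos [676.82 -24.43  59.14] F [ 0.28 -0.11 -0.74] Tq [ 0.13 -0.47 -0.02] w 35.9 xaxis yaw -178.42 zaxis [-0.41 -0.01 -0.91] q [-0.09  0.57  1.4  -0.05  1.59 -1.68]
(24, 30, 1) -> [0.031, -0.002, -0.019, -0.0, -0.0, -0.001] world [677.2 -24.4  59.1]
(24, 34, 1) -> [0.431, 0.008, -0.019, -0.0, -0.0, -0.001] world [681.2 -24.3  59.1]
```

View pics/w28.png

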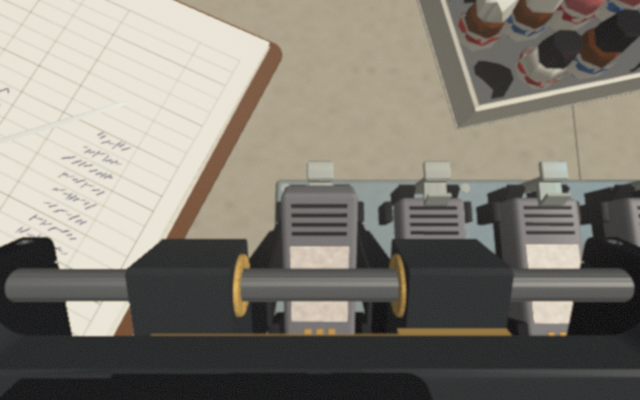

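Emit:
apply_moves:
  targets:
    - [0.1, 0, 0, 0, 0, 0, 3]
    - [0.2, 0, 0, 0, 0, 0, 3]
    - [0.3, 0, -0.03, 0, 0, 0, 3]
    - [0.4, 0.01, -0.05, 0, 0, 0, 3]
    - [0.47, 0.01, -0.05, 0, 0, 0, 3]
    - [0.47, 0.01, -0.05, 0, 0, 0, 3]
    - [0.47, 0.01, -0.05, 0, 0, 0, 3]
    - [0.47, 0.01, -0.05, 0, 0, 0, 3]
    - [0.47, 0.01, -0.05, 0, 0, 0, 3]
    - [0.47, 0.01, -0.05, 0, 0, 0, 3]

```text
t: 58.6
ee_pos: [681.8, -24.4, 59.0]
eef_rot: [-0.208, -0.013, 0.978, -0.003]
contact_force: [-3.1, -0.3, 2.9]
width: 0.376
```

```bash
python3 st.py; python3 - <<'E'
from ins import *
show(4,[(24,34,1),(20,36.5,.5),(15,39.5,.5),(10,42,0.5),(7.4,43,.5)],8.8,4.6,True)
E
```

```text
t 58.6 pos [681.77 -24.36  59.04] F [-3.12 -0.31  2.91] Tq [ 0.12  0.23 -0.05] w 35.7 xaxis yaw -178.42 zaxis [-0.41 -0.01 -0.91] q [-0.09  0.58  1.38 -0.05  1.59 -1.68]
(24, 34, 1) -> [-0.058, 0.003, 0.001, -0.0, -0.0, -0.001] world [681.2 -24.3  59.1]
(20, 36.5, 0.5) -> [0.035, 0.005, -0.353, 0.002, -0.07, -0.001] world [682.1 -24.3  55.5]
(15, 39.5, 0.5) -> [0.168, 0.009, -0.747, 0.004, -0.157, -0.001] world [683.5 -24.3  51.6]
(10, 42, 0.5) -> [0.287, 0.012, -1.154, 0.006, -0.244, -0.001] world [684.6 -24.2  47.5]
(7.4, 43, 0.5) -> [0.333, 0.013, -1.369, 0.007, -0.29, -0.001] world [685.1 -24.2  45.3]
```

Emit:
apply_moves:
  targets:
    - [0.05, 0, -0.17, 0.001, -0.035, 0, 3]
    - [0.08, 0, -0.35, 0.002, -0.07, 0, 3]
    - [0.14, 0.01, -0.55, 0.003, -0.115, 0, 3]
    - [0.19, 0.01, -0.75, 0.004, -0.157, 0, 3]
    - [0.25, 0.01, -0.95, 0.005, -0.2, 0, 3]
    - [0.3, 0.01, -1.15, 0.006, -0.244, 0, 3]
    - [0.34, 0.01, -1.37, 0.007, -0.29, 0, 3]
    - [0.34, 0.01, -1.37, 0.007, -0.29, 0, 3]
    - [0.34, 0.01, -1.37, 0.007, -0.29, 0, 3]
    - [0.34, 0.01, -1.37, 0.007, -0.29, 0, 3]

```text
t: 59.85
ee_pos: [685.3, -24.3, 45.4]
eef_rot: [-0.065, -0.014, 0.998, -0.001]
contact_force: [-4.4, 0.0, 4.8]
width: 0.376
```

```bash
python3 st.py; python3 - <<'E'
from ins import *
show(4,[(7.4,43,.5),(0,43.5,0)],8.8,4.6,True)
E
```

```text
t 59.85 pos [685.34 -24.27  45.41] F [-4.4   0.04  4.84] Tq [ 0.06  0.48 -0.04] w 35.8 xaxis yaw -178.44 zaxis [-0.13 -0.   -0.99] q [-0.11  0.42  1.59 -0.02  1.26 -1.7 ]
(7.4, 43, 0.5) -> [-0.024, 0.004, -0.006, 0.001, -0.0, -0.001] world [685.1 -24.2  45.3]
(0, 43.5, 0) -> [-0.074, 0.003, -0.681, 0.004, -0.129, -0.001] world [684.6 -24.2  38.6]
```

Emit:
apply_moves:
  targets:
    - [-0.02, 0, -0.2, 0, -0.04, 0, 3]
    - [-0.05, 0, -0.37, 0.001, -0.08, 0, 3]
    - [-0.07, 0, -0.55, 0.002, -0.11, 0, 3]
    - [-0.07, 0, -0.7, 0.003, -0.13, 0, 3]
    - [-0.07, 0, -0.78, 0.003, -0.14, 0, 3]
    - [-0.07, 0, -0.78, 0.003, -0.14, 0, 3]
    - [-0.07, 0, -0.78, 0.003, -0.14, 0, 3]
    - [-0.07, 0, -0.78, 0.003, -0.14, 0, 3]
    - [-0.07, 0, -0.78, 0.003, -0.14, 0, 3]
    - [-0.07, 0, -0.78, 0.003, -0.14, 0, 3]

```text
t: 61.1
ee_pos: [685.0, -24.3, 38.9]
eef_rot: [0.006, -0.014, 1.0, -0.001]
contact_force: [-6.5, 1.1, 9.4]
width: 0.376
```

```bash
python3 st.py; python3 - <<'E'
from ins import *
p,st=cap('wrist'); save(p['pixels'],'w29')
show(4,[(0,43.5,0)],8.8,4.6,True)
E
```

```text
t 61.1 pos [685.   -24.27  38.92] F [-6.55  1.1   9.4 ] Tq [ 0.12  0.71 -0.06] w 35.7 xaxis yaw -178.44 zaxis [ 0.01 -0.   -1.  ] q [-0.11  0.35  1.7   0.    1.08 -1.71]
(0, 43.5, 0) -> [-0.04, 0.006, -0.029, 0.001, 0.012, -0.001] world [684.6 -24.2  38.6]
```

View pics/w29.png

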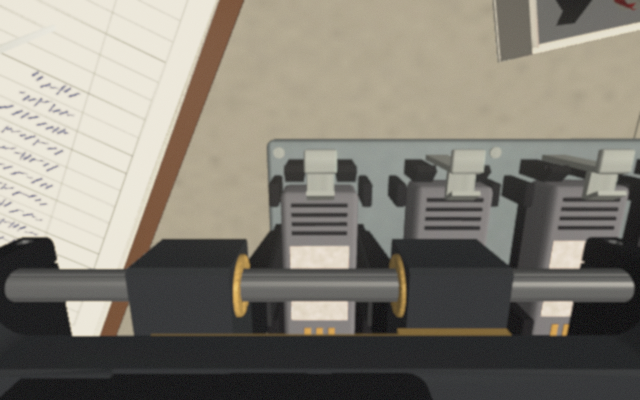

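Emit:
apply_moves:
  targets:
    - [-0.15, 0, 0, 0, 0, 0, 3]
    - [-0.3, 0, 0, 0, 0, 0, 3]
    - [-0.3, 0, 0.05, 0, 0, 0, 5]
    - [-0.3, 0, 0.05, 0, 0, 0, 5]
    - [-0.3, 0, 0.05, 0, 0, 0, 5]
    - [-0.3, 0, 2, 0, 0, 0, 5]
    - [-0.3, 0, 6, 0, 0, 0, 5]
    - [-4, 0, 11, 0, 0, 0, 5]
    - [-4, 3, 14, 0, 0, 0, 5]
    - [-4, 6, 16, 0, 0, 0, 5]

```text
t: 62.4
ee_pos: [645.2, 36.1, 201.8]
eef_rot: [0.008, -0.013, 1.0, -0.001]
contact_force: [0.3, -0.1, 0.3]
width: 0.524
```

```bash
python3 st.py; python3 seat.py w30; python3 pk.py top
```

```text
t 62.4 pos [645.18  36.07 201.84] F [ 0.31 -0.09  0.25] Tq [ 0.09 -0.18 -0.  ] w 49.9 xaxis yaw -178.5 zaxis [ 0.02 -0.   -1.  ] q [-0.03  0.11  1.68 -0.    1.33 -1.62]
1 [np.float64(55.4), np.float64(55.2), np.float64(55.2), np.float64(55.0), np.float64(55.4), np.float64(55.3), np.float64(55.4), np.float64(55.3), None]
2 [np.float64(55.4), np.float64(55.2), np.float64(55.4), np.float64(55.3), np.float64(55.5), np.float64(55.6), np.float64(55.8), np.float64(55.8), np.float64(55.9)]
3 [np.float64(55.5), np.float64(55.3), np.float64(55.3), np.float64(55.1), np.float64(55.3), np.float64(55.4), np.float64(55.3), np.float64(55.3), np.float64(55.4)]
4 [np.float64(55.7), np.float64(55.2), np.float64(55.4), np.float64(54.9), np.float64(55.4), np.float64(55.3), np.float64(55.3), np.float64(55.3), None]
[646.3  39.7 204.7] 62.45
pack c [937.5  -1. ] LW [93.2 41.5] yaw -90.6 gold 108 2.5 green 0.0 px [376.  90.] z 26.0
pack c [408.5 639.2] LW [78.7 37.1] yaw -76.6 gold 3 0.0 green 0.47 px [175. 239.] z 21.1
```

View pics/w30.png

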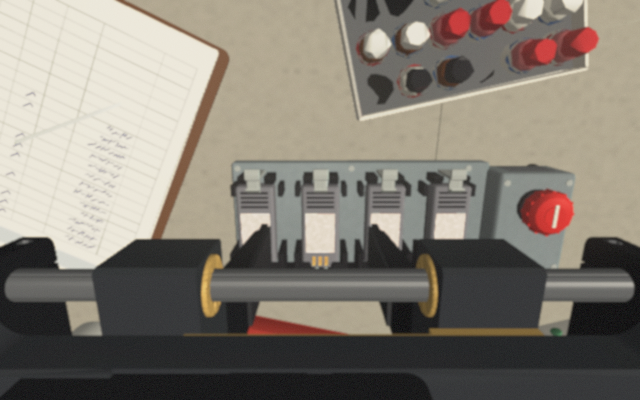

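```bash
python3 - <<'E'
from ins import *
np.set_printoptions(suppress=True,precision=2)
p,st=cap('wrist'); w=cloud(p,st)
save(cv2.resize(p['pixels'][150:240,220:500],(800,257),interpolation=cv2.INTER_CUBIC),'w31')
for b in (1,2,3,4):
    d=w[...,:2]-np.array(O[b]); X=d@[np.cos(PSI),np.sin(PSI)]; Y=d@[-np.sin(PSI),np.cos(PSI)]
    m=(abs(Y)<15)&(X>-33)&(X<22)&(abs(w[...,2]-55)<4)&(np.arange(400)[:,None]<236)
    A=np.c_[X[m],Y[m],np.ones(m.sum())]; k=np.linalg.lstsq(A,w[m][:,2],rcond=None)[0]
    c=(abs(Y)<7)&(X>-48)&(X<-30)&(w[...,2]>58)&(w[...,2]<75)
    print(b,m.sum(),'slope deg',np.degrees(k[:2]),'z0',k[2],'catch',np.percentile(X[c],[2,50,98]),np.median(w[c][:,2]))
E
```

```text
1 1373 slope deg [0.1  0.05] z0 55.28780165615675 catch [-47.85 -40.26 -34.64] 59.60362623626591
2 1225 slope deg [0.61 0.  ] z0 55.58634333046403 catch [-47.85 -40.12 -34.46] 59.62483047591431
3 1394 slope deg [ 0.23 -0.2 ] z0 55.29020317942655 catch [-47.48 -40.04 -34.08] 59.6558621991025
4 1244 slope deg [0.16 0.17] z0 55.31077871416307 catch [-47.3  -40.4  -35.31] 59.69618322629475
```

View pics/w31.png

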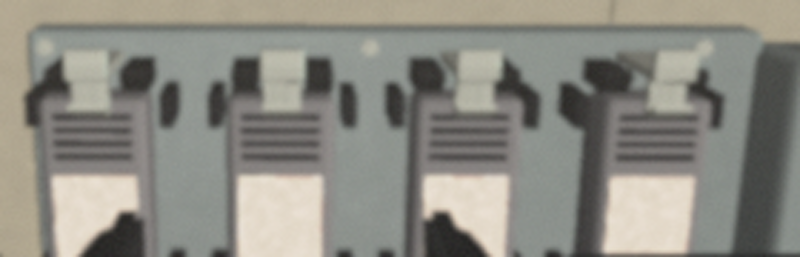

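```bash
python3 - <<'E'
from ins import *
print(rel([698.7,100.2,65],ori(0,True)),robot.state()['ee_pos'])
E
```

```text
[  5.32    6.354 -13.572   0.001   0.016  -0.003] [645.501  36.662 200.723]
```

Emit:
apply_moves:
  targets:
    - [2.6, 3.2, 0, 0, 0.01, 0, 0]
    - [5.3, 6.0, -2, 0, 0.016, 0, 0]
    - [5.3, 6.0, -6, 0, 0.016, 0, 0]
    - [5.3, 6.0, -10, 0, 0.016, 0, 0]
    - [5.3, 6.0, -12.7, 0, 0.016, 0, 0]
    - [5.3, 6.0, -13.5, 0, 0.016, 0, 0]
    - [5.3, 6.0, -13.5, 0, 0.016, 0, 0]
    - [5.3, 6.0, -13.5, 0, 0.016, 0, 0]
    - [5.3, 6.0, -13.5, 0, 0.016, 0, 0]
    - [5.3, 6.0, -13.5, 0, 0.016, 0, 0]

```text
t: 63.8
ee_pos: [698.0, 95.8, 63.5]
eef_rot: [-0.002, -0.014, 1.0, -0.0]
contact_force: [-0.1, -1.2, 0.2]
width: 0.005
```

```bash
python3 st.py
```

```text
t 63.8 pos [697.96  95.84  63.49] F [-0.13 -1.17  0.15] Tq [ 0.13 -0.15 -0.02] w 0.5 xaxis yaw -178.44 zaxis [-0. -0. -1.] q [ 0.06  0.37  1.63 -0.    1.15 -1.54]
```

Emit:
apply_moves:
  targets:
    - [0, 0.4, -0.6, 0, 0, 0, 0]
    - [0, 0.4, -0.8, 0, 0, 0, 0]
    - [0, 0.4, -0.9, 0, 0, 0, 0]
    - [0, 0.4, -1.0, 0, 0, 0, 0]
    - [0, 0.4, -1.1, 0, 0, 0, 0]
    - [0, 0.4, -1.15, 0, 0, 0, 0]
    - [0, 0.4, -1.15, 0, 0, 0, 0]
    - [0, 0.4, -1.15, 0, 0, 0, 0]
    - [0, 0.4, -1.15, 0, 0, 0, 0]
    - [0, 0.4, -1.15, 0, 0, 0, 0]

```text
t: 65.05
ee_pos: [697.3, 100.4, 54.3]
eef_rot: [-0.003, -0.014, 1.0, -0.0]
contact_force: [-7.9, 1.3, 14.5]
width: 0.004
```

```bash
python3 st.py
```

```text
t 65.05 pos [697.34 100.38  54.25] F [-7.94  1.3  14.45] Tq [ 0.24  1.33 -0.  ] w 0.3 xaxis yaw -178.42 zaxis [-0.01 -0.   -1.  ] q [ 0.07  0.38  1.63 -0.    1.14 -1.53]
```

Emit:
apply_moves:
  targets:
    - [0, 0, 3, 0, 0, 0, 6.4]
    - [0, 0, 8, 0, 0, 0, 6.4]
    - [0.5, 4, 12, 0, 0, 0, 6.4]
    - [1, 8, 12, 0, 0, 0, 6.4]
    - [2, 12, 12, 0, 0, 0, 6.4]
    - [3, 13, 12, 0, 0, 0, 6.4]
    - [3, 13, 12, 0, 0, 0, 6.4]
    - [3, 13, 12, 0, 0, 0, 6.4]
    - [3, 13, 12, 0, 0, 0, 6.4]
    - [3, 13, 12, 0, 0, 0, 6.4]

```text
t: 66.3
ee_pos: [727.4, 228.9, 171.0]
eef_rot: [-0.002, -0.013, 1.0, -0.001]
contact_force: [0.5, 1.4, -0.0]
width: 0.673
```

```bash
python3 st.py; python3 seat.py w32; python3 - <<'E'
from ins import *
np.set_printoptions(suppress=True,precision=1)
p,st=cap('wrist'); r=rectify(p,st,620,710,190,290,81,5); save(r,'r3'); w=cloud(p,st)
hsv=cv2.cvtColor(r,cv2.COLOR_RGB2HSV); m=((hsv[...,0]<8)|(hsv[...,0]>172))&(hsv[...,1]>150)&(hsv[...,2]>60)
n,l,s,c=cv2.connectedComponentsWithStats(m.astype(np.uint8)); i=1+np.argmax(s[1:,4]); x,y,ww,hh,a=s[i]
print('red bbox x',710-(y+hh)/5,710-y/5,'y',290-(x+ww)/5,290-x/5)
m=(w[...,2]>76)&(w[...,2]<90)&(w[...,0]<700)&(abs(w[...,1]-241)<35); print(np.nanpercentile(w[m],[2,50,98],axis=0))
E
```

```text
t 66.3 pos [727.43 228.86 171.05] F [ 0.55  1.35 -0.01] Tq [ 0.08 -0.19  0.01] w 64.0 xaxis yaw -178.5 zaxis [-0. -0. -1.] q [ 0.23  0.39  1.4   0.    1.35 -1.36]
1 [np.float64(55.7), np.float64(55.4), np.float64(55.0), np.float64(55.0), np.float64(55.2), np.float64(55.5), np.float64(55.4), np.float64(55.3), np.float64(55.4)]
2 [np.float64(55.8), np.float64(55.3), np.float64(55.2), np.float64(55.1), np.float64(55.3), np.float64(55.4), np.float64(55.2), np.float64(55.4), np.float64(55.5)]
3 [np.float64(55.7), np.float64(55.3), np.float64(55.4), np.float64(55.2), np.float64(55.3), np.float64(55.4), np.float64(55.4), np.float64(55.4), np.float64(55.4)]
4 [np.float64(55.7), np.float64(55.4), np.float64(55.4), np.float64(55.1), np.float64(55.5), np.float64(55.3), np.float64(55.3), np.float64(55.3), np.float64(55.3)]
red bbox x 643.6 683.2 y 221.0 260.6
[[646.7 224.3  76.5]
 [663.5 241.1  80.7]
 [681.  258.5  83.2]]
```

View pics/w32.png

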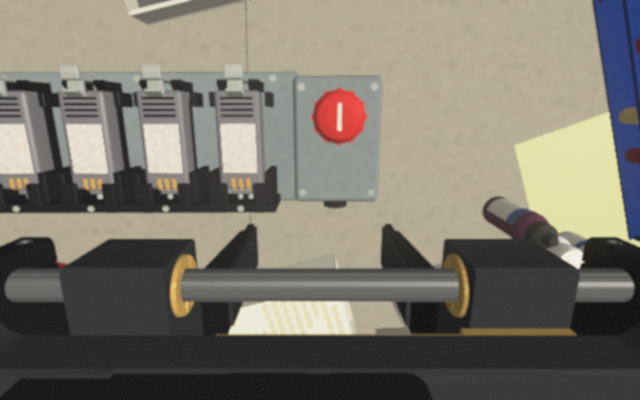

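View pics/r3.png

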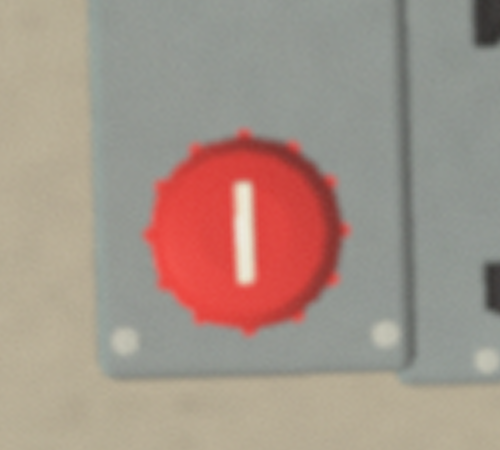

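```bash
python3 - <<'E'
from ins import *
print(rel([663.5,241,61],ori(0,True)),robot.state()['ee_pos'])
E
```

```text
[ -6.393   1.179 -11.008   0.001  -0.005  -0.   ] [727.426 229.206 171.081]
```

Emit:
apply_moves:
  targets:
    - [-4, 0.8, 0, 0, 0, 0, 6.4]
    - [-6.4, 1.2, 0, 0, 0, 0, 6.4]
    - [-6.4, 1.2, -3, 0, 0, 0, 6.4]
    - [-6.4, 1.2, -6, 0, 0, 0, 6.4]
    - [-6.4, 1.2, -7, 0, 0, 0, 6.4]
    - [-6.4, 1.2, -7, 0, 0, 0, 6.4]
    - [-6.4, 1.2, -7, 0, 0, 0, 6.4]
    - [-6.4, 1.2, -7, 0, 0, 0, 6.4]
    - [-6.4, 1.2, -7, 0, 0, 0, 6.4]
    - [-6.4, 1.2, -7, 0, 0, 0, 6.4]

```text
t: 67.65
ee_pos: [663.6, 241.8, 101.3]
eef_rot: [-0.002, -0.014, 1.0, -0.0]
contact_force: [0.1, -0.2, -0.0]
width: 0.675
```

```bash
python3 - <<'E'
from ins import *
print(rel([663.5,241,61],ori(0,True)),robot.state()['ee_pos'])
E
```

```text
[-0.01  -0.079 -4.028  0.001 -0.005 -0.001] [663.596 241.793 101.283]
```

Emit:
apply_moves:
  targets:
    - [0, -0.07, -2, 0, 0, 0, 6.4]
    - [0, -0.07, -3.5, 0, 0, 0, 6.4]
    - [0, -0.07, -3.95, 0, 0, 0, 6.4]
    - [0, -0.07, -3.95, 0, 0, 0, 6.4]
    - [0, -0.07, -3.95, 0, 0, 0, 3.7]
    - [0, -0.07, -3.95, 0, 0, 0, 3.7]
    - [0, -0.07, -3.95, 0, 0, 0, 3.7]
    - [0, -0.07, -3.95, 0, 0, 0, 3.7]
    - [0, -0.07, -3.95, 0, 0, 0, 3.7]
    - [0, -0.07, -3.95, 0, 0, 0, 3.7]
  newtons: 12

```text
t: 68.9
ee_pos: [663.7, 241.5, 61.9]
eef_rot: [-0.002, -0.014, 1.0, -0.0]
contact_force: [-0.5, 3.3, 1.5]
width: 0.415
```

```bash
python3 st.py
```

```text
t 68.9 pos [663.74 241.54  61.88] F [-0.54  3.26  1.46] Tq [ 0.57 -0.21 -0.02] w 39.4 xaxis yaw -178.44 zaxis [-0. -0. -1.] q [ 0.27  0.37  1.62  0.    1.15 -1.33]
```

Emit:
apply_moves:
  targets:
    - [0, 0, 0, 0, 0, -0.12, 3.7]
    - [0, 0, 0, 0, 0, -0.25, 3.7]
    - [0, 0, 0, 0, 0, -0.38, 3.7]
    - [0, 0, 0, 0, 0, -0.5, 3.7]
    - [0, 0, 0, 0, 0, -0.62, 3.7]
    - [0, 0, 0, 0, 0, -0.74, 3.7]
    - [0, 0, 0, 0, 0, -0.84, 3.7]
    - [0, 0, 0, 0, 0, -0.88, 3.7]
    - [0, 0, 0, 0, 0, -0.88, 3.7]
    - [0, 0, 0, 0, 0, -0.88, 3.7]

```text
t: 70.15
ee_pos: [663.7, 241.5, 61.9]
eef_rot: [-0.002, 0.413, 0.911, 0.001]
contact_force: [0.2, 2.8, 2.6]
width: 0.415
```

```bash
python3 st.py;python3 - <<'E'
from ins import *
p,st=cap('wrist'); save(p['pixels'],'w33')
E
```

```text
t 70.15 pos [663.71 241.49  61.88] F [0.23 2.77 2.6 ] Tq [ 0.67 -0.14 -0.01] w 39.5 xaxis yaw 131.17 zaxis [-0.  0. -1.] q [ 0.27  0.37  1.63  0.01  1.15 -0.45]
```

View pics/w33.png

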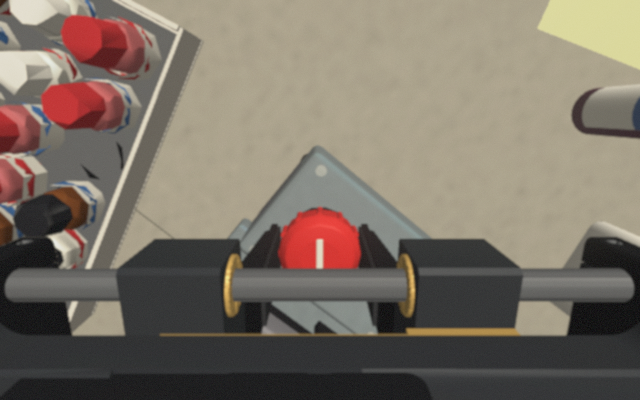

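Emit:
apply_moves:
  targets:
    - [0, 0, 0, 0, 0, 0, 6.4]
    - [0, 0, 0, 0, 0, 0, 6.4]
    - [0, 0, 0, 0, 0, 0, 6.4]
    - [0, 0, 0, 0, 0, 0, 6.4]
    - [0, 0, 3, 0, 0, 0, 6.4]
    - [0, 0, 8, 0, 0, 0, 6.4]
    - [1, 0, 13, 0, 0, 0.18, 6.4]
    - [4, 0, 16, 0, 0, 0.36, 6.4]
    - [6, 0, 16, 0, 0, 0.54, 6.4]
    - [6, 0, 16, 0, 0, 0.72, 6.4]

```text
t: 71.45
ee_pos: [724.7, 240.7, 221.8]
eef_rot: [-0.002, 0.064, 0.998, -0.0]
contact_force: [-0.3, 0.4, -0.7]
width: 0.674
```

Emit:
apply_moves:
  targets:
    - [0, -1, 0, 0, 0, 0.16, 6.4]
    - [0, -3, 2, 0, 0, 0.16, 6.4]
    - [0, -5, 4, 0, 0, 0.16, 6.4]
    - [0, -5, 4, 0, 0, 0.16, 6.4]
    - [0, -5, 4, 0, 0, 0.16, 6.4]
    - [0, -5, 4, 0, 0, 0.16, 6.4]
    - [0, -5, 4, 0, 0, 0.16, 6.4]
    - [0, -5, 4, 0, 0, 0.16, 6.4]
    - [0, -5, 4, 0, 0, 0.16, 6.4]
    - [0, -5, 4, 0, 0, 0.16, 6.4]

```text
t: 72.7
ee_pos: [723.4, 191.2, 261.3]
eef_rot: [-0.003, -0.014, 1.0, -0.001]
contact_force: [-0.5, 0.1, 0.6]
width: 0.675
```

```bash
python3 st.py; python3 seat.py w34; python3 - <<'E'
from ins import *
np.set_printoptions(suppress=True,precision=1)
p,st=cap('wrist'); w=cloud(p,st)
m=(p['pixels'][...,0]>150)&(p['pixels'][...,1]<90)&(abs(w[...,1]-241)<15)&(abs(w[...,0]-663)<15); print('stop top z',np.nanpercentile(w[m][:,2],[10,50,90]))
p,st=cap('top'); save(p['pixels'],'t5'); p,st=cap('side'); save(p['pixels'],'s5')
E
```

```text
t 72.7 pos [723.4  191.16 261.33] F [-0.48  0.1   0.62] Tq [ 0.12 -0.14 -0.01] w 64.2 xaxis yaw -178.43 zaxis [-0.01 -0.   -1.  ] q [ 0.19  0.32  1.35 -0.    1.48 -1.41]
1 [np.float64(55.9), np.float64(55.3), np.float64(55.3), np.float64(55.2), np.float64(55.2), np.float64(55.5), np.float64(55.4), np.float64(55.3), np.float64(55.1)]
2 [np.float64(55.8), np.float64(55.3), np.float64(55.3), np.float64(55.0), np.float64(55.3), np.float64(55.4), np.float64(55.5), np.float64(55.3), np.float64(55.4)]
3 [np.float64(55.8), np.float64(55.4), np.float64(55.4), np.float64(55.1), np.float64(55.4), np.float64(55.5), np.float64(55.4), np.float64(55.5), np.float64(55.4)]
4 [np.float64(55.9), np.float64(55.4), np.float64(55.1), np.float64(55.2), np.float64(55.4), np.float64(55.3), np.float64(55.3), np.float64(55.3), np.float64(55.6)]
stop top z [85.8 87.3 88.6]
```

View pics/w34.png

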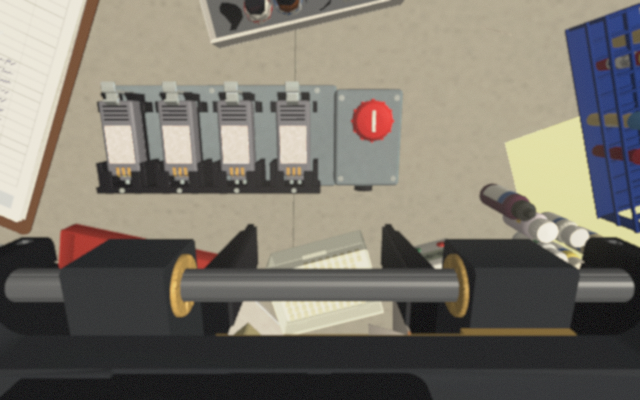

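View pics/t5.png

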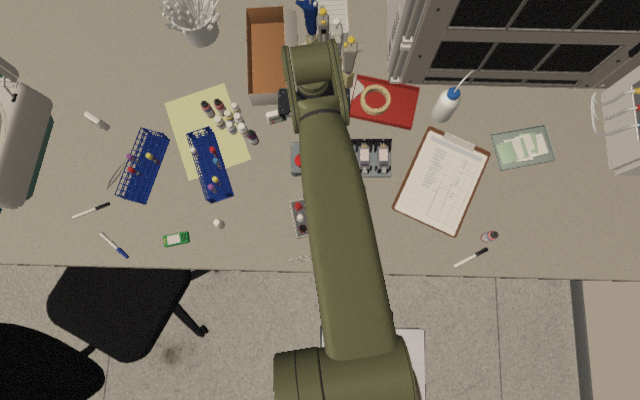

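View pics/s5.png

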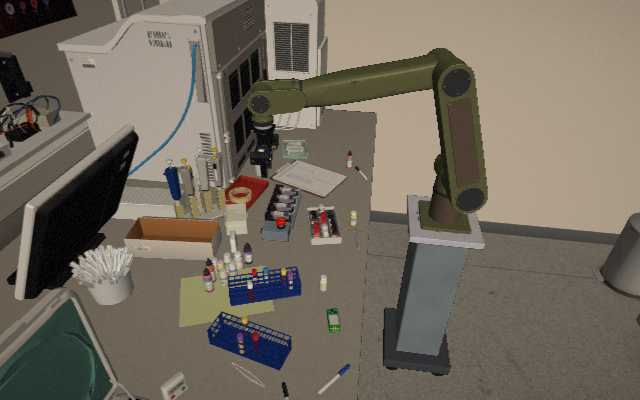

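```bash
python3 -c "
from workcell import robot
print(robot.finish_job())"
```

```text
the job is handed in; nothing more can be done
None
```

The job is done and handed in at about 73 s, in the order asked. I pressed the stop button until it latched, loaded all four packs into bays 1 to 4, then twisted the button clockwise and let go.

**Stop button:** after the press, its top measured about 80 mm above the worktop, down from 87 mm, so it had latched. After the twist it is back at about 87 mm, and its mark has turned back to where it started.

**Packs:** the last check showed all four lying level, with tops at about 55.3 mm. The expected height is 54 mm, and the wrist camera reads about 1 mm high. Each catch is over its heel.

**One correction:** pack 2 first sat with its contact end about 0.6 mm high. I pressed it lightly before the twist, and it then measured flat.

**Surroundings:** the vial and dropper bottle still stand, I did not touch the green look-alike, and the gripper is clear of everything. No check failed. I saw no sign of a slackened grip or a knocked pack.

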